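# Clip the order card to the leaning board

## Robot

A 6-joint arm with a two-finger parallel gripper is mounted at the origin on the work surface. World frame = base frame: x ahead of the robot, y to its left, z up, the work surface at z = 0. Lengths are in m, angles in rad, forces in N, time in s.
With the tool pointing down it reaches from about 0.425 to 1.125 m from the base axis. Payload 14.9 kg.
Tool frame: the origin (TCP) lies between the finger pads; the fingertips stand 19 mm ahead of it and the grasp point (between the pads) is the TCP (r.tcp_to_tips is the distance from the TCP to the fingertips, in m); y points along the fingers, x is the direction in which the jaws open and shut, and the axes are right-handed (so a half turn about y gives the same grasp; the last joint's range is limited). The gripper opens to 91 mm and grips with 3 to 60 N. Pads are 32 mm wide; open, the fingers measure 118 mm over their backs; the gripper's body (76 mm by 178 mm) begins 60 mm behind the grasp point.
Start: joints at [-1.136, 0.379, 1.734, -0, 1.028, -0.033], TCP at [0.316, -0.625, 0.205] pointing down, gripper open.
Joint ranges: [-2.77, 2.77], [-0.74, 2.19], [0, 2.66], [-1.06, 4.2], [0.31, 2.87], [-3.08, 3.08]. Speed limits (rad/s): [1.89, 1.89, 2.39, 3.14, 3.14, 3.14].

## Interface

Orientations are given as [roll, pitch, yaw] about the fixed x, y, z axes, in that order (R = Rz(yaw) Ry(pitch) Rx(roll)).
In Python, from workcell import get_obs, cams, workorder, r gives the robot as it stands.
- The arm moves only by the tool servo_tool, never from a script. Its argument "moves" is a list of rows, each an object with "grip": the closure, from 0 (fully open) to 1 (shut); "slide": the shift along the world's x, y, z in mm, a list of three; "yaw": the turn about the world's z in degrees. A call has 1 to 5 rows; each row is the pose to reach, as a shift and turn from the pose measured when the call began; what a row does not reach only later rows make up. A row lasts 1/12 s, in which the tool goes at most 41.7 mm and 7.16 degrees, less where a joint would pass 70% of its speed; a pose out of reach is approached as far as the arm can. A call with a gripper value outside its range is refused whole. The fingers move at their own pace and stop on an object; "force" is the grip in N (left out, the last holds). Time passes only in rows, so rows that repeat a pose let the fingers close. It gives the time, the measured TCP pose, the force and the opening at its end, in the units of the state.
- get_obs(): the state, without advancing time (a new reading comes with each control period).
- cams.camera(name): name is "side" or "top" or "wrist"; returns the picture (420x560x3 uint8, red, green, blue); there is no depth.
- cams.camera_params(name): a dict with "camera_matrix" (3x3 intrinsics, pixels), "k1" (the pictures are not rectified: a ray, as slopes to the right and down, at radius r is drawn at 1 + k1 r^2 times it, then the intrinsics apply), "origin" and "attitude" of the camera in the world. Camera axes: x right, y up, looking along -z (the intrinsics and any distortion apply to the point x, -y, -z); pixel columns grow to the right and rows downward; lengths in m; the calibration is good to about 2 mm. A picture is of the moment at which its call begins: read the wrist's pose just before it. camera_params takes no time and is no camera call; for the wrist camera it gives the pose at the moment of the call.
- workorder.close_job(): hands the job in, once; it reports no verdict.
The state is a dict: "t": time; "qpos": joint angles; "qd": joint speeds; "effort": joint torques, N m; "tcp_pos": TCP position; "tcp_rot": TCP orientation; "force": force on the tool from outside, world axes, zero at the start; "torque": the same for the moment, N m; "finger_gap": finger opening in m.
Only numpy, scipy, OpenCV 4.12 (cv2) and the standard library are available. Lean on these libraries where they do the work, as an engineer would, in place of code of your own. Each camera call takes 0.05 s, during which the arm holds its last target.

## Task

Take the orange spring clip by its two wings and clip it over the top edge of the blue leaning board, about in the middle of the white order card that stands on the board, so that its jaws pinch card and board together with the rubber pads well down over the card. The card must stay seated on its ledge where it is, and everything else on the desk must be left where it stands; let go of the clip at the end.

Things in the scene. Friction and masses are not known exactly. Their poses are not given: they have to be found in the camera images.
- clip: Orange spring clip like a large clothes peg, 90 g, 40 mm wide along y, 98 mm tall; starts upright on the table on its closed jaws. Origin: centre of its underside; z runs up from jaws to wings. Two mirrored halves on -x and +x, hinged on a pin along y. The frame is the -x half's: pinched open evenly by q, it turns q/2 about +y from the clip's midline. Its x axis is the pinching direction.
- clip_pin (a point): Centre of the hinge pin (10 mm diameter), 49.8 mm above the clip's underside, on its midline whether open or closed. The orange wings rise from it in a V, the jaws hang below it; the gap between the jaws is free up to 6 mm below this point.
- wing_a (a point): Centre of the black round bar (12 mm diameter, 40 mm long along y) at the end of the -x wing, where a finger pinches: 42 mm above the pin and 24 mm out when closed (60 mm over both bars). Pinching the bars together along x opens the jaws: 40 mm over both bars gives about 21 mm between the pad tips, 35 mm about 26 mm; the bars then stand 46 to 47 mm above the pin.
- wing_b (a point): The same for the bar of the +x wing.
- tip_a (a point): Inner lower edge of the black rubber pad of the -x jaw, 48 mm below the pin when closed (the two tips then touch). Each pad is 18 mm tall and 15 mm thick outwards, 40 mm wide; the pads' faces lie parallel when the jaw is on a 10 mm thickness.
- tip_b (a point): The same for the +x jaw.
- clip_jaw (a joint): Opening angle between the clip's halves (rad): 0 closed; about 0.21 when clipped on card and board together (10 mm thick); 0.62 fully open (stop). Sprung shut: 0.21 N m when closed, rising 0.3 N m per rad, so each bar needs about 5 N to begin to open and 8 to 9 N wide open.
- panel: Blue board, 220 mm wide, 170 mm along its slope, 6 mm thick, fixed on a dark stand (170 x 200 mm). It leans 30 degrees from vertical, top edge towards the robot. Origin: bottom centre of its front face, 28 mm above the table. z: up the slope (top edge z = 170 mm); y: along the edge; x: outward normal of the front face, which looks up and away from the robot. It fills x -6 to 0 mm; its top edge is free.
- card: White stiff plastic order card with a green band, 110 mm wide, 166 mm tall, 4 mm thick, 100 g, loose, standing on the aluminium ledge at the board's foot and leaning on its front face, anywhere along it. Origin: bottom centre of the face that lies on the board. Axes as the board's: z up the slope, y along the edge, x outward; it fills x 0 to 4 mm.
- board_edge (a point): Middle of the board's top edge, on the front face.
- card_top (a point): Middle of the card's top edge (at half its thickness), 4 mm lower down the slope than the board's edge.
- pen_cup: Brown pen cup with pens, 76 mm diameter, 150 mm tall with pens; leave alone. Origin: centre of its underside.
- mouse: Black computer mouse, 100 x 60 x 32 mm; leave alone. Origin: centre of its underside.
- tape_roll: Clear roll of tape lying flat, 96 mm diameter, 48 mm tall; leave alone. Origin: centre of its underside.
- label_roll: White roll of labels lying flat, 80 mm diameter, 45 mm tall; leave alone. Origin: centre of its underside.
- lunch_box: Clear plastic box with a red lid, 108 x 148 x 62 mm; leave alone. Origin: centre of its underside.
- stapler: Black and blue stapler, 130 x 34 x 50 mm; leave alone. Origin: centre of its underside.
- scanner: Grey and black hand scanner lying down, about 190 x 62 x 60 mm; leave alone. Origin: underside, near where grip and head meet.

How it is judged:
By the outcome, as a careful person would: the job done as asked, in the order asked, and still so for the second after the job is handed in, with the robot touching nothing.
It also fails if it takes over 38 s, if anything falls off the work surface, if the arm or the gripper's body presses on something with over 40 N, if the wrist force passes 120 N, or if a joint passes its speed limit or range.

## Working session

There is one attempt and no reset: what is moved stays moved. The work goes in short steps, Python scripts to look and compute and a tool call to move; the robot and the scene stay as the last step left them, time stands still between calls to the robot, and variables do not carry over. Pictures are saved under pics/ and viewed, and the job is handed in when it is done.

Besides the shell and the picture viewer there is one more tool, called after "Call:" as name(argument=value, ...), one argument or row to a line, values as JSON. servo_tool: Moves the arm, as the interface text tells. Its arguments: {"type":"object","properties":{"moves":{"type":"array"},"force":{"type":"number"}},"required":["moves"]}

```bash
mkdir -p pics; ls
cat > h.py <<'E'
import numpy as np, cv2
from workcell import get_obs, cams, workorder, r
def save(n,f):
    im=cams.camera(n); cv2.imwrite('pics/'+f,im[:,:,::-1]); return im
def ray(p,u,v):
    K=np.array(p['camera_matrix']);k=p['k1']
    d=np.array([(u-K[0,2])/K[0,0],(v-K[1,2])/K[1,1]]);s=d.copy()
    for _ in range(30): s=d/(1+k*(s@s))
    R=np.array(p['attitude'])
    return np.array(p['origin']),R@np.array([s[0],-s[1],-1.])
def proj(p,X):
    K=np.array(p['camera_matrix']);R=np.array(p['attitude'])
    c=R.T@(np.array(X)-np.array(p['origin'])); s=np.array([c[0],-c[1]])/-c[2]
    s=s*(1+p['k1']*(s@s)); return K[0,0]*s[0]+K[0,2],K[1,1]*s[1]+K[1,2]
def onz(p,u,v,z):
    o,d=ray(p,u,v); return o+d*(z-o[2])/d[2]
def tri(p1,a,p2,b):
    o1,d1=ray(p1,*a);o2,d2=ray(p2,*b)
    A=np.stack([d1,-d2],1); t=np.linalg.lstsq(A,o2-o1,rcond=None)[0]
    x,y=o1+d1*t[0],o2+d2*t[1]; return (x+y)/2,np.linalg.norm(x-y)
E
python3 - <<'E'
from h import *
o=get_obs(); print(o)
for n in ('side','top','wrist'):
    print(n,cams.camera_params(n)); save(n,n+'0.png')
E
```

```text
pics
{'t': 0.0, 'qpos': array([-1.13630890e+00,  3.79415929e-01,  1.73483082e+00,  1.63285307e-05,
        1.02850580e+00, -3.32960063e-02]), 'qd': array([ 0.00130301,  0.00104748,  0.00049033,  0.00216566,  0.00069331,
       -0.00065787]), 'effort': array([ 1.02995844e-03, -7.63730192e+01, -4.34369373e+01,  6.51540002e-02,
        4.23605007e-02, -3.92436368e-05]), 'tcp_pos': array([ 0.31545146, -0.62439839,  0.20475833]), 'tcp_rot': array([-1.57074375e+00,  1.15878470e-03, -1.10302129e+00]), 'force': array([-0.01001057,  0.53028346, -0.03511972]), 'torque': array([-0.03885621, -0.01307981,  0.02683558]), 'finger_gap': 0.09091916259847786}
side {'camera_matrix': array([[461.24117234,   0.        , 275.37433586],
       [  0.        , 461.24117234, 217.214879  ],
       [  0.        ,   0.        ,   1.        ]]), 'k1': -0.15443135042678846, 'origin': array([0.2135386 , 1.00773929, 1.12056601]), 'attitude': array([ 0.83018483, -0.0152723 , -2.8036415 ])}
top {'camera_matrix': array([[389.59767801,   0.        , 278.02816491],
       [  0.        , 389.59767801, 209.82009907],
       [  0.        ,   0.        ,   1.        ]]), 'k1': -0.1013857075212077, 'origin': array([ 0.44359022, -0.0044958 ,  1.07204764]), 'attitude': array([ 0.11297413, -0.00171001, -1.56733481])}
wrist {'camera_matrix': array([[363.69562369,   0.        , 278.47613138],
       [  0.        , 363.69562369, 208.58445019],
       [  0.        ,   0.        ,   1.        ]]), 'k1': -0.04579565618186595, 'origin': array([ 0.37711556, -0.59398625,  0.38453071]), 'attitude': array([-0.24586372,  0.00119627, -1.10283011])}
```

```bash
sed -i "s/R=np.array(p\['attitude'\])/R=Rot.from_euler('xyz',p['attitude']).as_matrix()/; 1a from scipy.spatial.transform import Rotation as Rot" h.py; grep -n Rot h.py
```

```text
2:from scipy.spatial.transform import Rotation as Rot
10:    R=Rot.from_euler('xyz',p['attitude']).as_matrix()
13:    K=np.array(p['camera_matrix']);R=Rot.from_euler('xyz',p['attitude']).as_matrix()
```

View pics/side0.png

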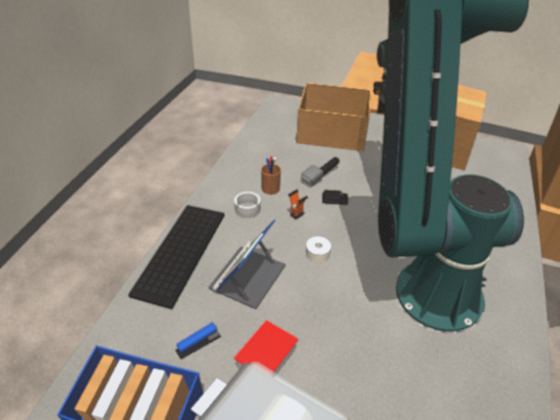

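View pics/top0.png

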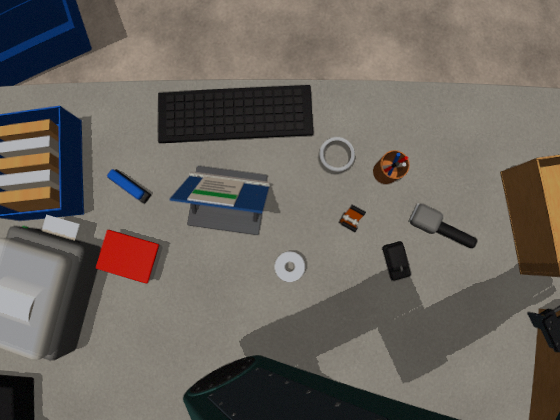

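View pics/wrist0.png

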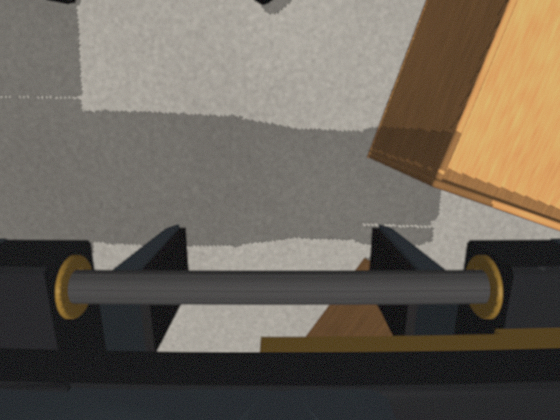

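Run:
```python
import cv2
im=cv2.imread('pics/top0.png')
a=cv2.resize(im[150:250,155:285],None,fx=6,fy=6,interpolation=cv2.INTER_CUBIC); cv2.imwrite('pics/t_board.png',a)
a=cv2.resize(im[190:245,320:390],None,fx=10,fy=10,interpolation=cv2.INTER_CUBIC); cv2.imwrite('pics/t_clip.png',a)
im=cv2.imread('pics/side0.png')
a=cv2.resize(im[150:310,200:360],None,fx=3.7,fy=3.7,interpolation=cv2.INTER_CUBIC); cv2.imwrite('pics/s_crop.png',a)
```

```text
(no output)
```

View pics/t_board.png

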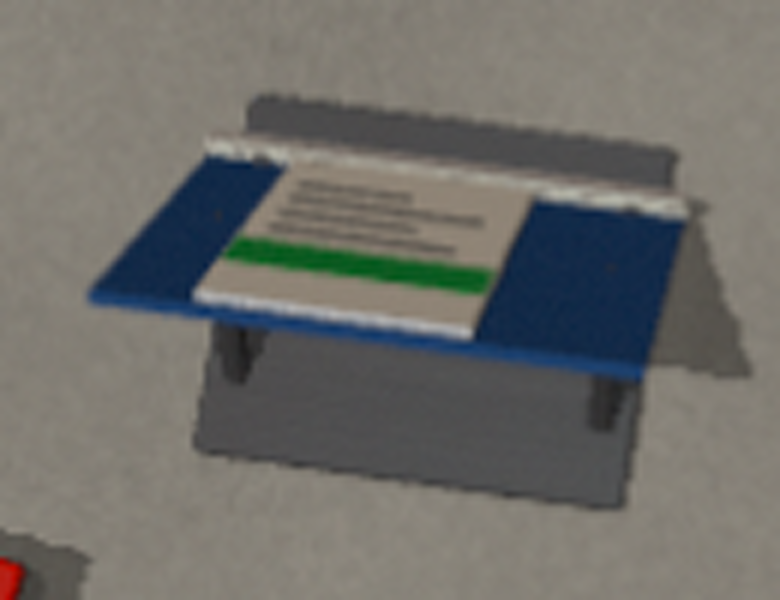

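View pics/t_clip.png

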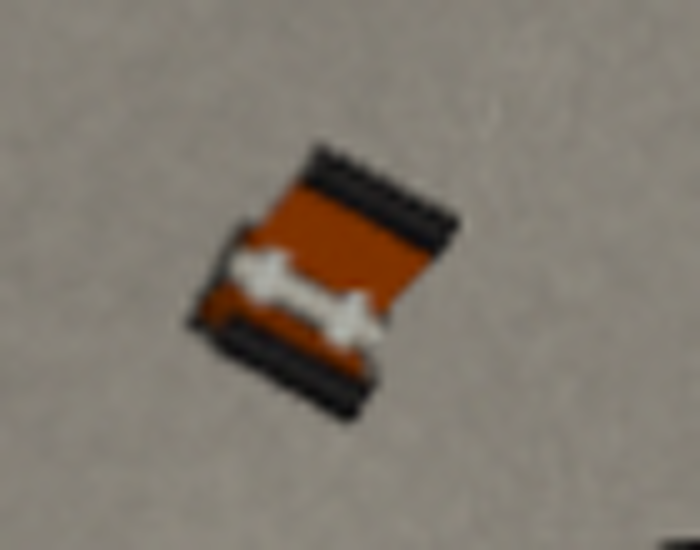

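View pics/s_crop.png

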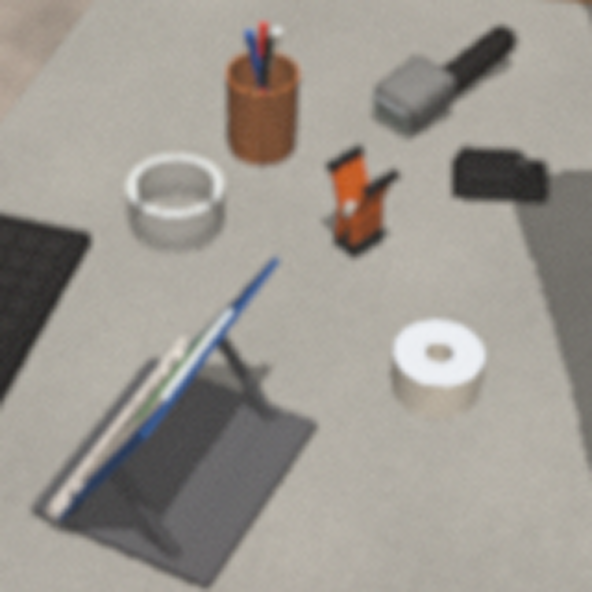

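Run:
```python
from h import *
p=cams.camera_params('top')
f=lambda X,Y,s,x0,y0:((X+.5)/s-.5+x0,(Y+.5)/s-.5+y0)
P=[onz(p,*f(X,Y,10,320,190),.094) for X,Y in [(312,167),(446,238),(205,320),(360,402)]]
for q in P: print(q.round(4))
c=np.mean(P,0);print('clip',c, np.degrees(np.arctan2(*(P[0]-P[1])[1::-1])),np.degrees(np.arctan2(*(P[2]-P[3])[1::-1])), np.linalg.norm((P[0]+P[1]-P[2]-P[3])/2))
zt=.028+.17*np.cos(np.pi/6)-.003
for n,X,Y in [('bl',92,292),('br',645,368),('cl',195,293),('cr',472,330)]:
    z=zt if n[0]=='b' else .028+.166*np.cos(np.pi/6)+.002
    print(n,onz(p,*f(X,Y,6,155,150),z).round(4))
print('pen',onz(p,394,165,.1).round(3),get_obs()['t'])
```

```text
[ 0.5644 -0.1904  0.094 ]
[ 0.5463 -0.2244  0.094 ]
[ 0.5253 -0.1625  0.094 ]
[ 0.5047 -0.2016  0.094 ]
clip [ 0.53517199 -0.1947143   0.094     ] 62.05835536379223 62.13346903429314 0.0476473434488993
bl [0.5721 0.2485 0.1722]
br [0.543  0.0314 0.1722]
cl [0.5716 0.2073 0.1738]
cr [0.5574 0.0985 0.1738]
pen [ 0.671 -0.304  0.1  ] 0.15
```

Call:
servo_tool(
  moves=[
    {"grip": 0, "slide": [18, 36, 0], "yaw": 7},
    {"grip": 0, "slide": [36, 72, 0], "yaw": 14},
    {"grip": 0, "slide": [54, 108, 0], "yaw": 21},
    {"grip": 0, "slide": [72, 144, 0], "yaw": 28},
    {"grip": 0, "slide": [90, 180, 0], "yaw": 35},
  ],
)

```text
t: 0.57
tcp_pos: [0.4058, -0.4427, 0.2048]
tcp_rot: [-1.571, 0.001, -0.487]
force: [0.7, 0.2, -0.0]
finger_gap: 0.0911
```

Call:
servo_tool(
  moves=[
    {"grip": 0, "slide": [18, 36, 0], "yaw": 0},
    {"grip": 0, "slide": [36, 72, 0], "yaw": 0},
    {"grip": 0, "slide": [54, 108, 0], "yaw": 0},
    {"grip": 0, "slide": [72, 144, 0], "yaw": 0},
    {"grip": 0, "slide": [90, 180, 0], "yaw": 0},
  ],
)

```text
t: 0.98
tcp_pos: [0.4962, -0.2608, 0.2048]
tcp_rot: [-1.571, 0.001, -0.487]
force: [1.1, -0.3, -0.5]
finger_gap: 0.0911
```

Run:
```python
from h import *
print(cams.camera_params('wrist')); save('wrist','w1.png')
```

```text
{'camera_matrix': array([[363.69562369,   0.        , 278.47613138],
       [  0.        , 363.69562369, 208.58445019],
       [  0.        ,   0.        ,   1.        ]]), 'k1': -0.04579565618186595, 'origin': array([ 0.52888635, -0.20068057,  0.38446687]), 'attitude': array([-0.24566371,  0.00104553, -0.48647805])}
```

View pics/w1.png

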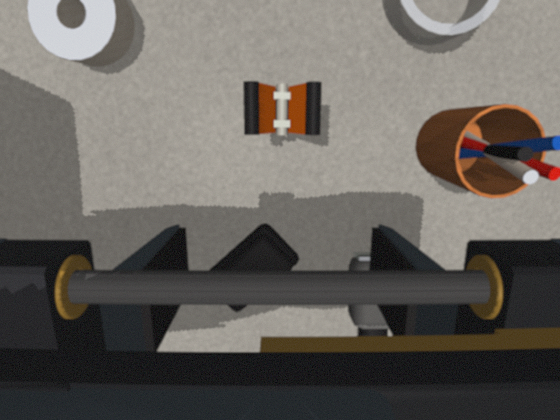

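Run:
```python
from h import *
p=cams.camera_params('wrist')
im=cv2.imread('pics/w1.png')
m=(im.max(2)<50).astype(np.uint8); m[200:]=0
n,l,s,c=cv2.connectedComponentsWithStats(m)
pts=[]
for i in range(1,n):
    if s[i,4]>100:
        yx=np.argwhere(l==i)[:,::-1].astype(np.float32); rr=cv2.minAreaRect(yx); print(s[i],c[i],rr)
a,b=onz(p,251.5,108.5,.094),onz(p,313.5,107.5,.094)
print(a,b,(a+b)/2,np.linalg.norm(a-b),np.degrees(np.arctan2((b-a)[1],(b-a)[0])))
```

```text
[245  82  13  52 550] [251.10181818 107.88363636] ((251.0, 107.5), (51.0, 12.0), 90.0)
[306  83   8  51 294] [309.14285714 107.96258503] ((309.5332946777344, 108.00111389160156), (6.7295966148376465, 50.2054557800293), 1.9091522693634033)
[313  83   7  51 268] [316.70895522 109.10074627] ((315.9999694824219, 107.99998474121094), (49.99999237060547, 5.999999046325684), 90.0)
[483 144  40  16 409] [503.38875306 151.20782396] ((502.48779296875, 151.10975646972656), (38.761470794677734, 12.699625968933105), 6.34019136428833)
[ 0.51541045 -0.17984213  0.094     ] [ 0.55816123 -0.20149126  0.094     ] [ 0.53678584 -0.19066669  0.094     ] 0.0479198726285745 -26.857795004908528
```

Call:
servo_tool(
  moves=[
    {"grip": 0, "slide": [20, 35, 0], "yaw": 0},
    {"grip": 0, "slide": [40, 70, 0], "yaw": 0},
    {"grip": 0, "slide": [40, 70, -36], "yaw": 0},
    {"grip": 0, "slide": [40, 70, -72], "yaw": 0},
    {"grip": 0, "slide": [40, 70, -108], "yaw": 0},
  ],
)

```text
t: 1.45
tcp_pos: [0.5389, -0.1854, 0.0959]
tcp_rot: [-1.569, -0.0, -0.483]
force: [0.5, 0.2, -0.3]
finger_gap: 0.0911
```

Run:
```python
from h import *
save('wrist','w2.png')
im=save('side','s2.png'); a=cv2.resize(im[180:230,270:330,::-1],None,fx=10,fy=10,interpolation=cv2.INTER_CUBIC); cv2.imwrite('pics/s2c.png',a)
```

```text
(no output)
```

View pics/w2.png

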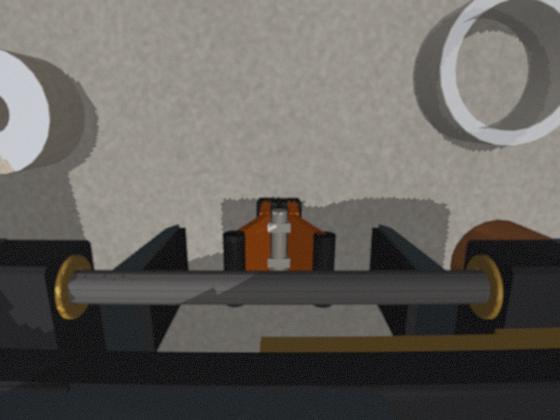

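View pics/s2c.png

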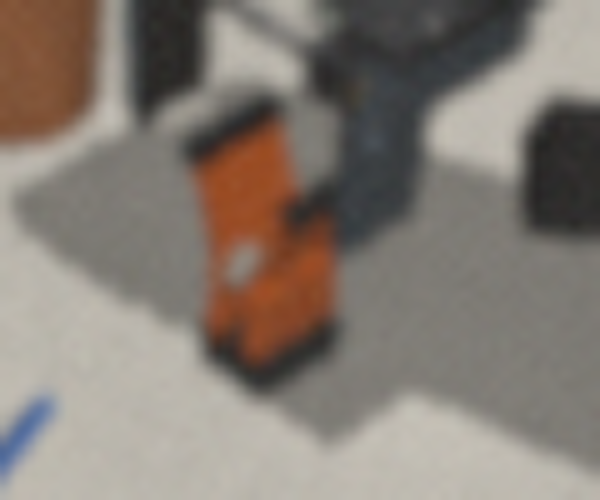

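Run:
```python
from h import *
o=get_obs(); print(o['tcp_pos'],o['tcp_rot'],o['qd'].round(3),o['t'])
p=cams.camera_params('wrist'); print(proj(p,o['tcp_pos']))
a,b=onz(p,234,268,.094),onz(p,324,268,.094); print((a+b)/2,np.linalg.norm(a-b))
```

```text
[ 0.5349835  -0.18461601  0.09195426] [-1.57023572  0.00973835 -0.48428738] [-0.011 -0.083 -0.051 -0.     0.093  0.001] 1.55
(np.float64(277.35184228396184), np.float64(251.70156595999188))
[ 0.53185004 -0.19241288  0.094     ] 0.04734887077284785
```

Call:
servo_tool(
  moves=[
    {"grip": 0, "slide": [1.5, -6, 4], "yaw": 0},
    {"grip": 0, "slide": [1.5, -6, 4], "yaw": 0},
  ],
)

```text
t: 1.72
tcp_pos: [0.5374, -0.1918, 0.0978]
tcp_rot: [-1.57, 0.009, -0.485]
force: [0.3, -0.8, 0.6]
finger_gap: 0.091
```

Run:
```python
from h import *
o=get_obs(); print({k:np.round(v,4) for k,v in o.items()})
```

```text
{'t': np.float64(1.7167), 'qpos': array([-3.8430e-01,  3.3730e-01,  2.0354e+00,  2.0000e-03,  7.7730e-01,
        9.8800e-02]), 'qd': array([ 0.0044, -0.0187, -0.0034,  0.0033, -0.0196,  0.0141]), 'effort': array([  0.4719, -59.9686, -32.2764,   0.0724,   0.2112,  -0.1301]), 'tcp_pos': array([ 0.5374, -0.1918,  0.0978]), 'tcp_rot': array([-1.5702,  0.0085, -0.4846]), 'force': array([ 0.2893, -0.7899,  0.5672]), 'torque': array([-0.0654, -0.0322,  0.029 ]), 'finger_gap': np.float64(0.091)}
```

Call:
servo_tool(
  moves=[
    {"grip": 0.36, "slide": [0, 0, 0], "yaw": 0},
    {"grip": 0.45, "slide": [0, 0, 0], "yaw": 0},
    {"grip": 0.52, "slide": [0, 0, 0], "yaw": 0},
    {"grip": 0.61, "slide": [0, 0, 0], "yaw": 0},
    {"grip": 0.61, "slide": [0, 0, 0], "yaw": 0},
  ],
  force=30,
)

```text
t: 2.13
tcp_pos: [0.5375, -0.1919, 0.0983]
tcp_rot: [-1.57, 0.008, -0.485]
force: [0.2, -0.1, 0.0]
finger_gap: 0.0606
```

Run:
```python
from h import *
o=get_obs(); print({k:np.round(v,4) for k,v in o.items() if k in('tcp_pos','tcp_rot','force','t','finger_gap')})
save('wrist','w3.png')
```

```text
{'t': np.float64(2.1333), 'tcp_pos': array([ 0.5375, -0.1919,  0.0983]), 'tcp_rot': array([-1.5701,  0.0078, -0.4847]), 'force': array([ 0.1629, -0.1413,  0.0033]), 'finger_gap': np.float64(0.0606)}
```

View pics/w3.png

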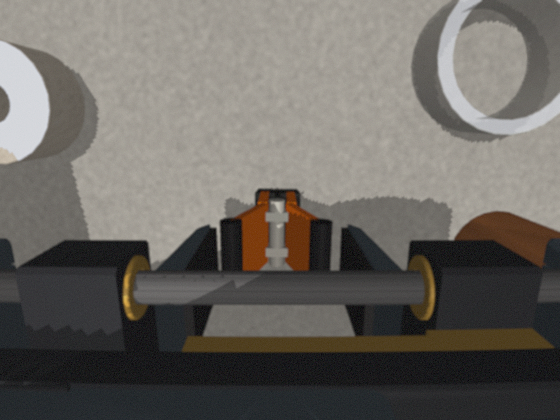

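Call:
servo_tool(
  moves=[
    {"grip": 0.61, "slide": [0, 0, 0], "yaw": 0},
    {"grip": 0.61, "slide": [0, 0, 0], "yaw": 0},
    {"grip": 0.61, "slide": [0, 0, 0], "yaw": 0},
    {"grip": 0.61, "slide": [0, 0, 0], "yaw": 0},
    {"grip": 0.61, "slide": [0, 0, 0], "yaw": 0},
  ],
)

```text
t: 2.6
tcp_pos: [0.5375, -0.1918, 0.0981]
tcp_rot: [-1.57, 0.008, -0.485]
force: [-0.8, 0.3, 0.2]
finger_gap: 0.0357
```

Run:
```python
from h import *
o=get_obs(); print({k:np.round(v,4) for k,v in o.items() if k in('tcp_pos','tcp_rot','force','t','finger_gap')})
save('wrist','w4.png')
im=save('side','s4.png'); a=cv2.resize(im[180:230,270:330,::-1],None,fx=10,fy=10,interpolation=cv2.INTER_CUBIC); cv2.imwrite('pics/s4c.png',a)
```

```text
{'t': np.float64(2.6), 'tcp_pos': array([ 0.5375, -0.1918,  0.0981]), 'tcp_rot': array([-1.5701,  0.0081, -0.4846]), 'force': array([-0.8402,  0.3196,  0.1993]), 'finger_gap': np.float64(0.0357)}
```

View pics/w4.png

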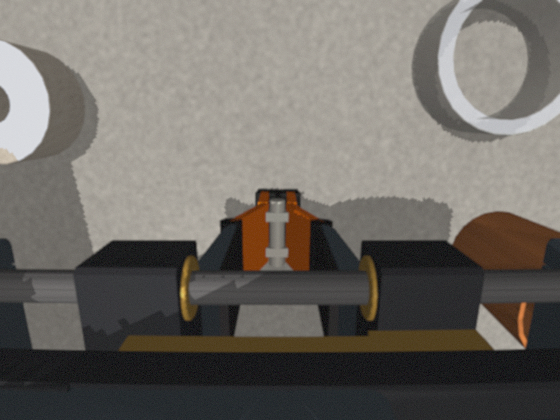

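View pics/s4c.png

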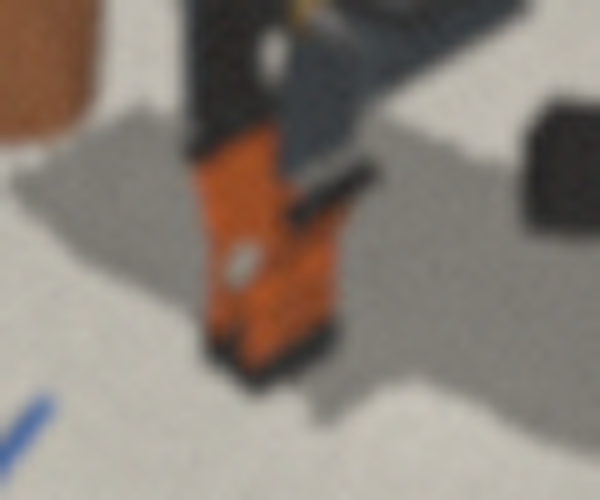

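Run:
```python
from h import *
print(r.tcp_to_tips, [a for a in dir(r) if a[0]!='_'])
o=get_obs(); T=Rot.from_euler('xyz',o['tcp_rot']).as_matrix(); print(T.round(3))
for n in('wrist','side'):
    p=cams.camera_params(n)
    for x in (-.018,.018,-.059,.059):
        print(n,x,[tuple(np.round(proj(p,o['tcp_pos']+T@np.array([x,.019,z])))) for z in(-.016,.016)])
im=cv2.imread('pics/w4.png'); cv2.imwrite('pics/w4c.png',cv2.resize(im[170:350,180:380],None,fx=4,fy=3.3,interpolation=cv2.INTER_CUBIC))
im=cv2.imread('pics/s4.png'); cv2.imwrite('pics/s4d.png',cv2.resize(im[150:230,250:350],None,fx=7,fy=7,interpolation=cv2.INTER_CUBIC))
```

```text
0.019 ['PlanningError', 'tcp_to_tips']
[[ 0.885 -0.007  0.466]
 [-0.466  0.004  0.885]
 [-0.008 -1.     0.001]]
wrist -0.018 [(np.float64(247.0), np.float64(266.0)), (np.float64(246.0), np.float64(213.0))]
wrist 0.018 [(np.float64(308.0), np.float64(266.0)), (np.float64(309.0), np.float64(213.0))]
wrist -0.059 [(np.float64(177.0), np.float64(266.0)), (np.float64(173.0), np.float64(213.0))]
wrist 0.059 [(np.float64(378.0), np.float64(266.0)), (np.float64(382.0), np.float64(213.0))]
side -0.018 [(np.float64(304.0), np.float64(199.0)), (np.float64(298.0), np.float64(203.0))]
side 0.018 [(np.float64(297.0), np.float64(194.0)), (np.float64(290.0), np.float64(198.0))]
side -0.059 [(np.float64(312.0), np.float64(204.0)), (np.float64(306.0), np.float64(208.0))]
side 0.059 [(np.float64(289.0), np.float64(189.0)), (np.float64(282.0), np.float64(192.0))]
```

View pics/w4c.png

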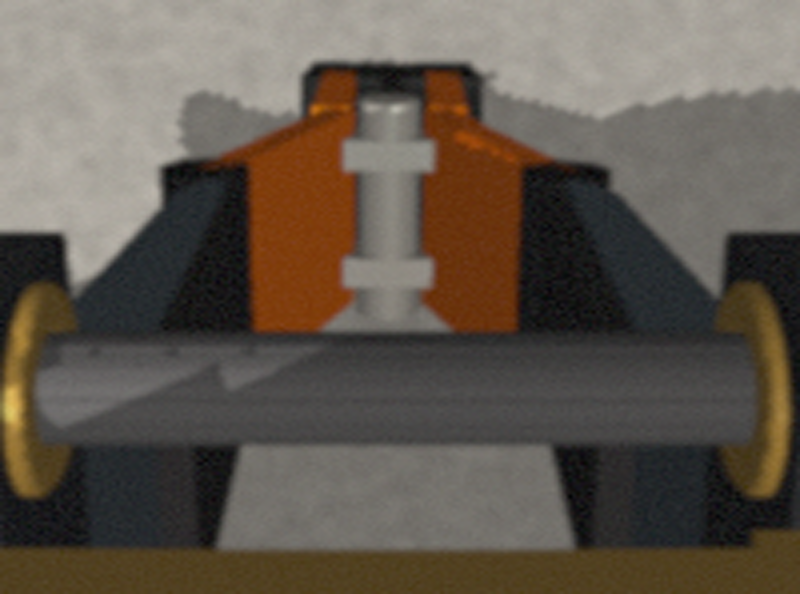

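View pics/s4d.png

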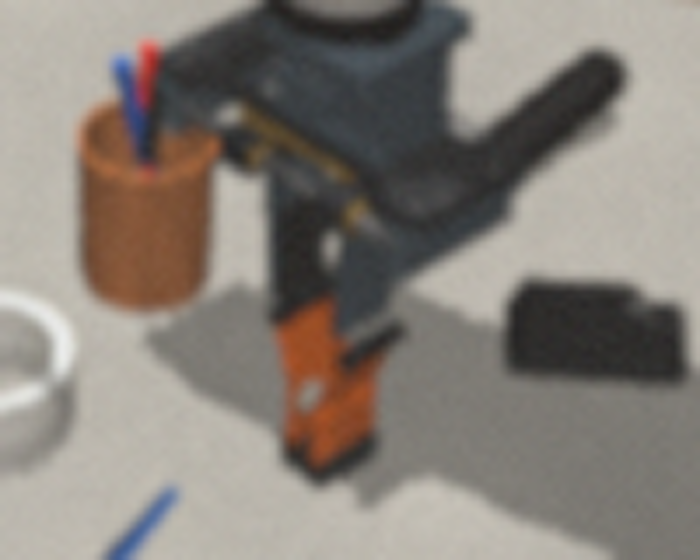

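Run:
```python
from h import *
im=cv2.imread('pics/w0.png') if 0 else cv2.imread('pics/wrist0.png')
a=np.clip(im[200:360,80:480].astype(float)*2.5,0,255).astype(np.uint8)
cv2.imwrite('pics/w0c.png',cv2.resize(a,None,fx=2,fy=2,interpolation=cv2.INTER_CUBIC))
im=cv2.imread('pics/w4.png');a=np.clip(im[190:350,160:400].astype(float)*3,0,255).astype(np.uint8)
cv2.imwrite('pics/w4d.png',cv2.resize(a,None,fx=3.3,fy=3.3,interpolation=cv2.INTER_CUBIC))
im=cv2.imread('pics/s4.png');a=np.clip(im[170:225,275:335].astype(float)*2,0,255).astype(np.uint8)
cv2.imwrite('pics/s4e.png',cv2.resize(a,None,fx=10,fy=10,interpolation=cv2.INTER_CUBIC))
```

```text
(no output)
```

View pics/w0c.png

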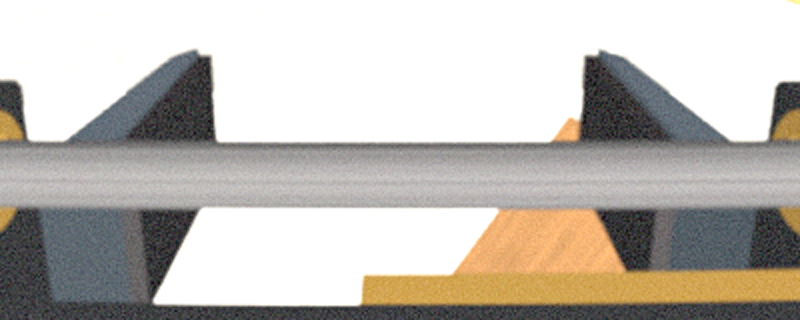

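View pics/w4d.png

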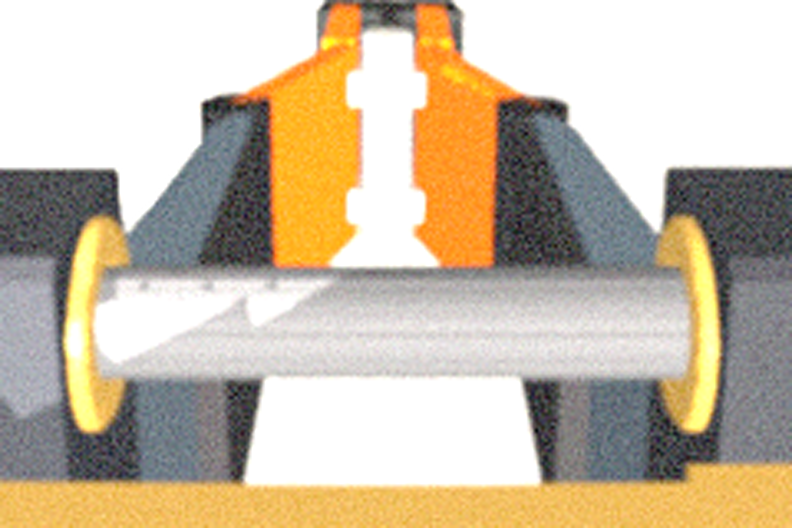

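View pics/s4e.png

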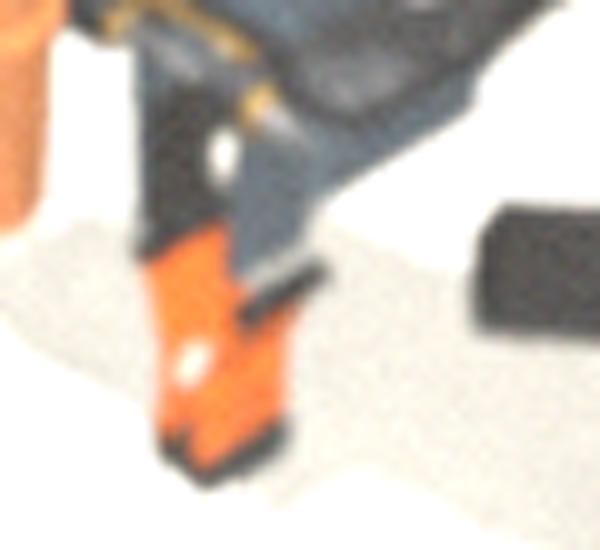

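Call:
servo_tool(
  moves=[
    {"grip": 0.1, "slide": [0, 0, 0], "yaw": 0},
    {"grip": 0.1, "slide": [0, 0, 0], "yaw": 0},
    {"grip": 0.1, "slide": [0, 0, 0], "yaw": 0},
    {"grip": 0.1, "slide": [0, 0, 0], "yaw": 0},
    {"grip": 0.1, "slide": [0, 0, 0], "yaw": 0},
  ],
)

```text
t: 3.12
tcp_pos: [0.5375, -0.1918, 0.0981]
tcp_rot: [-1.57, 0.008, -0.485]
force: [-0.5, -0.5, -0.7]
finger_gap: 0.066
```

Call:
servo_tool(
  moves=[
    {"grip": 0.1, "slide": [0, 0, 0], "yaw": 0},
    {"grip": 0.1, "slide": [0, 0, 0], "yaw": 0},
    {"grip": 0.1, "slide": [0, 0, -8], "yaw": 0},
    {"grip": 0.1, "slide": [0, 0, -15], "yaw": 0},
    {"grip": 0.1, "slide": [0, 0, -20], "yaw": 0},
  ],
)

```text
t: 3.53
tcp_pos: [0.537, -0.1916, 0.0769]
tcp_rot: [-1.57, 0.009, -0.485]
force: [0.3, -0.7, -0.9]
finger_gap: 0.082
```

Run:
```python
from h import *
o=get_obs(); print({k:np.round(v,4) for k,v in o.items() if k in('tcp_pos','tcp_rot','force','t','finger_gap')})
T=Rot.from_euler('xyz',o['tcp_rot']).as_matrix()
im=save('side','s5.png');a=np.clip(im[170:225,270:335,::-1].astype(float)*1.6,0,255).astype(np.uint8)
a=cv2.resize(a,None,fx=11,fy=11,interpolation=cv2.INTER_CUBIC)
p=cams.camera_params('side'); g=o['finger_gap']/2
for x in(-g,g):
  for z in(-.016,.016):
    for y,c in((.019,(0,0,255)),(-.011,(0,200,0))):
      u,v=proj(p,o['tcp_pos']+T@np.array([x,y,z])); cv2.circle(a,(int((u-270+.5)*11),int((v-170+.5)*11)),4,c,-1)
cv2.imwrite('pics/s5c.png',a)
im=save('wrist','w5.png')
```

```text
{'t': np.float64(3.5333), 'tcp_pos': array([ 0.537 , -0.1916,  0.0769]), 'tcp_rot': array([-1.5702,  0.009 , -0.4847]), 'force': array([ 0.3147, -0.6673, -0.8594]), 'finger_gap': np.float64(0.082)}
```

View pics/s5c.png

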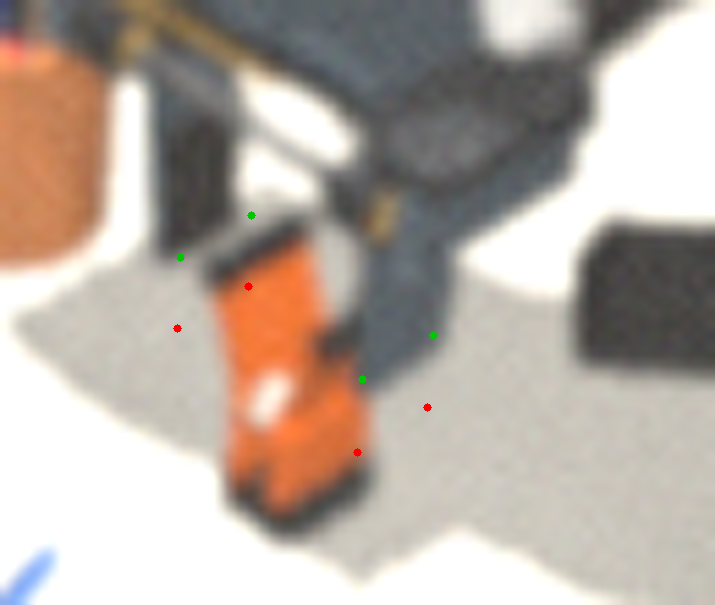

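View pics/w5.png

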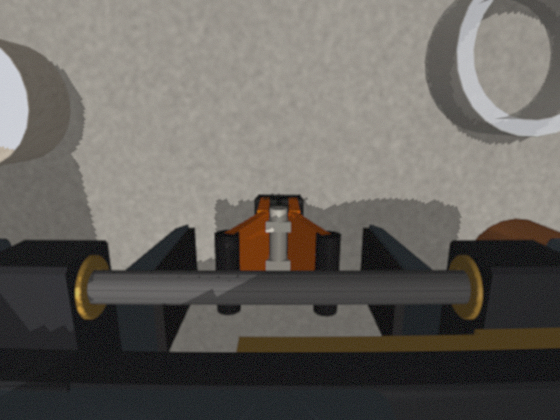

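Call:
servo_tool(
  moves=[
    {"grip": 0.2, "slide": [0, 0, -7], "yaw": 0},
    {"grip": 0.3, "slide": [0, 0, -13], "yaw": 0},
    {"grip": 0.4, "slide": [0, 0, -13], "yaw": 0},
    {"grip": 0.5, "slide": [0, 0, -13], "yaw": 0},
    {"grip": 0.61, "slide": [0, 0, -13], "yaw": 0},
  ],
)

```text
t: 4.05
tcp_pos: [0.5364, -0.1913, 0.0638]
tcp_rot: [-1.57, 0.011, -0.485]
force: [-4.3, 2.6, 6.4]
finger_gap: 0.0516
```

Call:
servo_tool(
  moves=[
    {"grip": 0.61, "slide": [0, 0, 0], "yaw": 0},
    {"grip": 0.61, "slide": [0, 0, 0], "yaw": 0},
    {"grip": 0.61, "slide": [0, 0, 0], "yaw": 0},
    {"grip": 0.61, "slide": [0, 0, 0], "yaw": 0},
    {"grip": 0.61, "slide": [0, 0, 0], "yaw": 0},
  ],
)

```text
t: 4.47
tcp_pos: [0.5369, -0.1915, 0.0646]
tcp_rot: [-1.57, 0.01, -0.485]
force: [-1.9, 1.4, 7.0]
finger_gap: 0.0357
```

Run:
```python
from h import *
o=get_obs(); print({k:np.round(v,4) for k,v in o.items() if k in('tcp_pos','tcp_rot','force','t','finger_gap')})
im=save('side','s6.png');a=np.clip(im[170:225,270:335,::-1].astype(float)*1.6,0,255).astype(np.uint8)
a=cv2.resize(a,None,fx=11,fy=11,interpolation=cv2.INTER_CUBIC)
cv2.imwrite('pics/s6c.png',a)
im=save('wrist','w6.png')
```

```text
{'t': np.float64(4.4667), 'tcp_pos': array([ 0.5369, -0.1915,  0.0646]), 'tcp_rot': array([-1.5702,  0.0101, -0.4847]), 'force': array([-1.8665,  1.3883,  7.0277]), 'finger_gap': np.float64(0.0357)}
```

View pics/s6c.png

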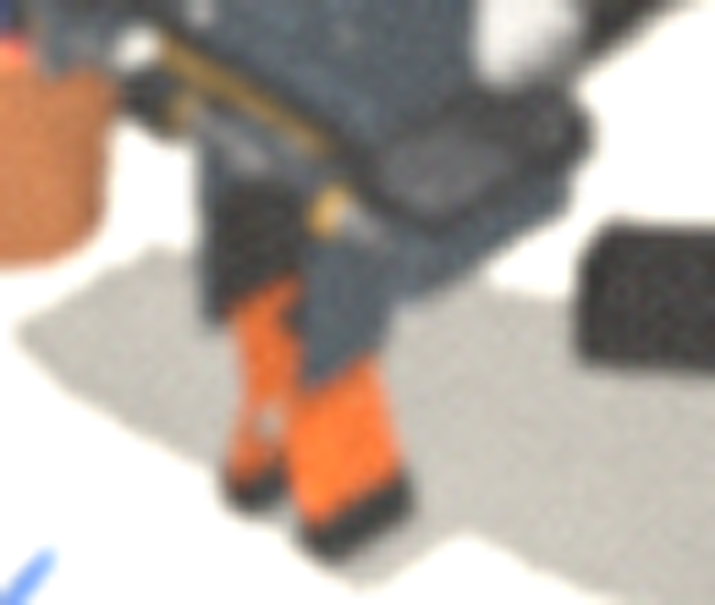

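View pics/w6.png

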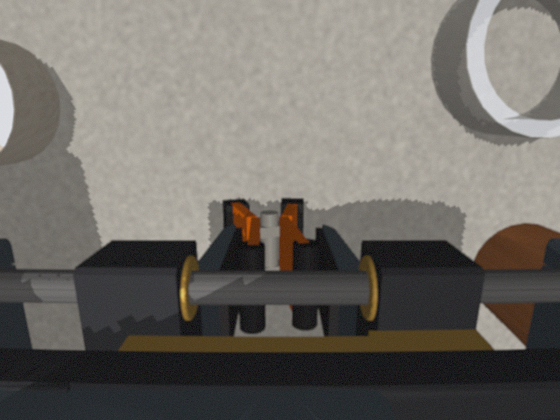

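Call:
servo_tool(
  moves=[
    {"grip": 0.61, "slide": [-5, 3, 0], "yaw": 0},
    {"grip": 0.61, "slide": [-11, 6, 1], "yaw": 0},
    {"grip": 0.61, "slide": [-16, 8, 1], "yaw": 0},
    {"grip": 0.61, "slide": [-21, 11, 1], "yaw": 0},
    {"grip": 0.61, "slide": [-27, 14, 1], "yaw": 0},
  ],
)

```text
t: 4.98
tcp_pos: [0.5093, -0.1772, 0.0656]
tcp_rot: [-1.57, 0.01, -0.485]
force: [0.8, 0.3, 0.2]
finger_gap: 0.0356
```

```bash
cat > look.py <<'E'
from h import *
import sys
def look(tag,side=(170,225,270,335),wr=True):
    o=get_obs(); print({k:np.round(v,4) for k,v in o.items() if k in('tcp_pos','tcp_rot','force','t','finger_gap')})
    im=save('side','s%s.png'%tag);y0,y1,x0,x1=side;a=np.clip(im[y0:y1,x0:x1,::-1].astype(float)*1.5,0,255).astype(np.uint8)
    f=min(720/(x1-x0),590/(y1-y0))
    cv2.imwrite('pics/s%sc.png'%tag,cv2.resize(a,None,fx=f,fy=f,interpolation=cv2.INTER_CUBIC))
    if wr: save('wrist','w%s.png'%tag)
if __name__=='__main__': look(sys.argv[1],*([tuple(map(int,sys.argv[2].split(',')))] if len(sys.argv)>2 else []))
E
python3 look.py 7
```

```text
{'t': np.float64(4.9833), 'tcp_pos': array([ 0.5093, -0.1772,  0.0656]), 'tcp_rot': array([-1.5702,  0.0101, -0.4847]), 'force': array([0.8469, 0.3105, 0.1759]), 'finger_gap': np.float64(0.0356)}
```

View pics/s7c.png

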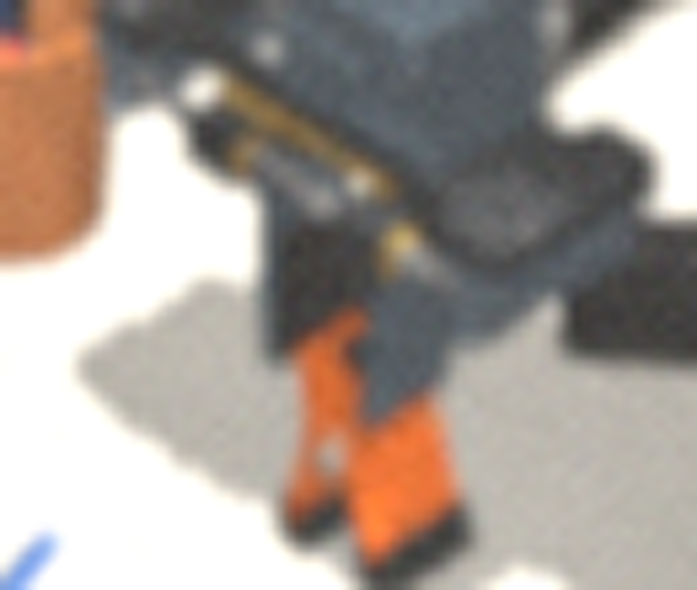

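View pics/w7.png

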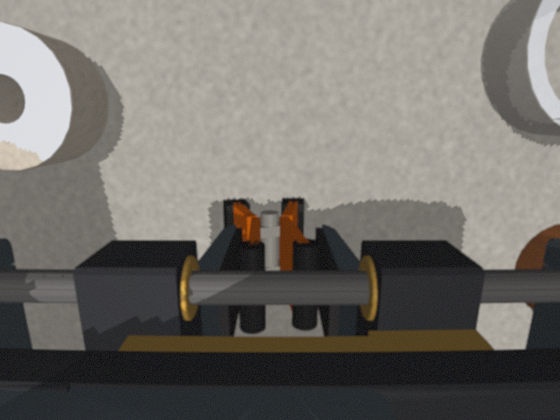

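Call:
servo_tool(
  moves=[
    {"grip": 0.61, "slide": [0, 0, -4], "yaw": 0},
    {"grip": 0.61, "slide": [-6, 3, -4], "yaw": 0},
    {"grip": 0.61, "slide": [-12, 6, -4], "yaw": 0},
    {"grip": 0.61, "slide": [-18, 9, -4], "yaw": 0},
    {"grip": 0.61, "slide": [-24, 12, -4], "yaw": 0},
  ],
)

```text
t: 5.5
tcp_pos: [0.4845, -0.1648, 0.0616]
tcp_rot: [-1.57, 0.01, -0.485]
force: [1.4, -1.3, 1.7]
finger_gap: 0.0356
```

```bash
python3 look.py 8
```

```text
{'t': np.float64(5.5), 'tcp_pos': array([ 0.4845, -0.1648,  0.0616]), 'tcp_rot': array([-1.5703,  0.0104, -0.4846]), 'force': array([ 1.3788, -1.3362,  1.7263]), 'finger_gap': np.float64(0.0356)}
```

View pics/s8c.png

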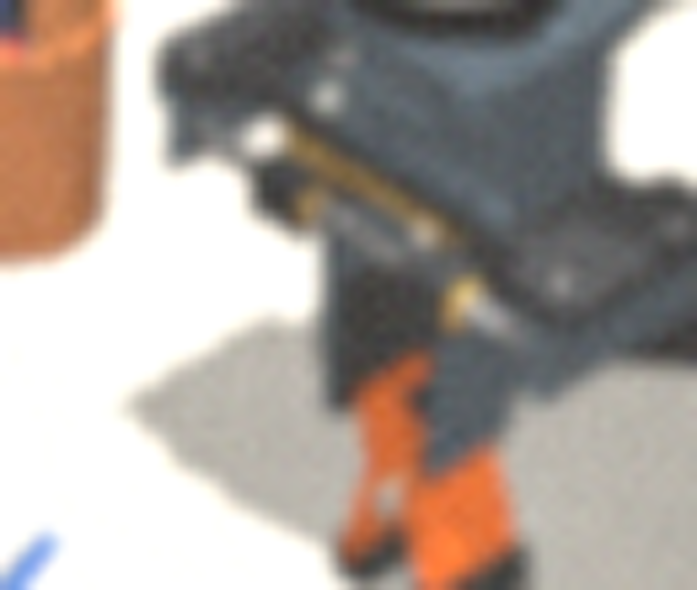

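View pics/w8.png

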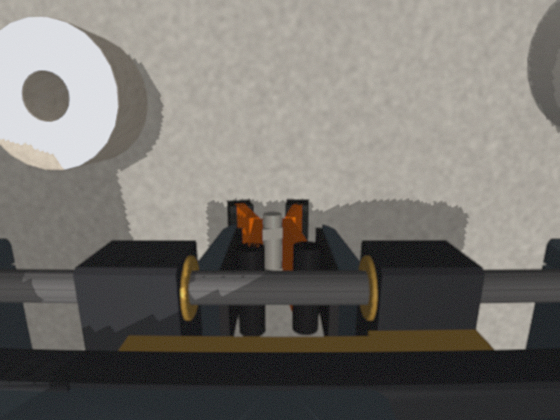

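Call:
servo_tool(
  moves=[
    {"grip": 0.61, "slide": [-3, 1, -4], "yaw": 0},
    {"grip": 0.61, "slide": [-10, 5, -5], "yaw": 0},
    {"grip": 0.61, "slide": [-18, 9, -6], "yaw": 0},
    {"grip": 0.61, "slide": [-25, 13, -6], "yaw": 0},
    {"grip": 0.61, "slide": [-32, 17, -6], "yaw": 0},
  ],
)

```text
t: 6.02
tcp_pos: [0.4511, -0.1471, 0.0554]
tcp_rot: [-1.57, 0.012, -0.485]
force: [1.7, -1.2, 1.8]
finger_gap: 0.0357
```

```bash
python3 look.py 9 180,240,280,350
```

```text
{'t': np.float64(6.0167), 'tcp_pos': array([ 0.4511, -0.1471,  0.0554]), 'tcp_rot': array([-1.5704,  0.0118, -0.4845]), 'force': array([ 1.7306, -1.2034,  1.7986]), 'finger_gap': np.float64(0.0357)}
```

View pics/s9c.png

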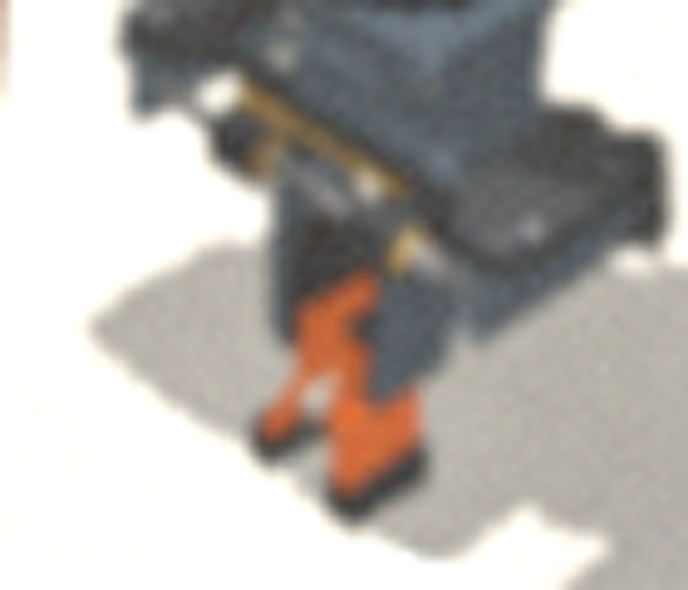

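View pics/w9.png

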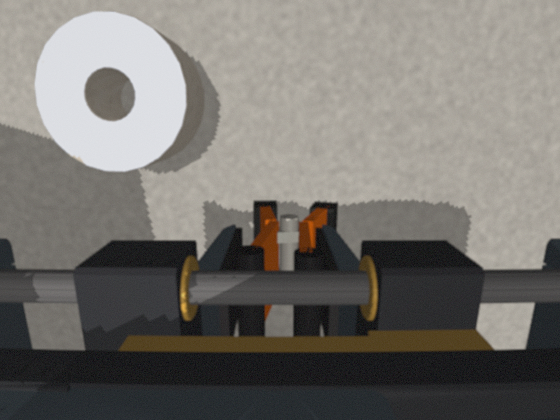

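Call:
servo_tool(
  moves=[
    {"grip": 0.61, "slide": [-5, 3, -1], "yaw": 0},
    {"grip": 0.61, "slide": [-10, 5, -2], "yaw": 0},
    {"grip": 0.61, "slide": [-14, 8, -2], "yaw": 0},
    {"grip": 0.61, "slide": [-18, 10, -2], "yaw": 0},
    {"grip": 0.61, "slide": [-22, 12, -2], "yaw": 0},
  ],
)

```text
t: 6.53
tcp_pos: [0.4291, -0.1349, 0.0537]
tcp_rot: [-1.57, 0.011, -0.484]
force: [4.1, -2.6, 6.3]
finger_gap: 0.0356
```

```bash
python3 look.py 10 180,240,280,350
```

```text
{'t': np.float64(6.5333), 'tcp_pos': array([ 0.4291, -0.1349,  0.0537]), 'tcp_rot': array([-1.5703,  0.0108, -0.4843]), 'force': array([ 4.0844, -2.5868,  6.2842]), 'finger_gap': np.float64(0.0356)}
```

View pics/s10c.png

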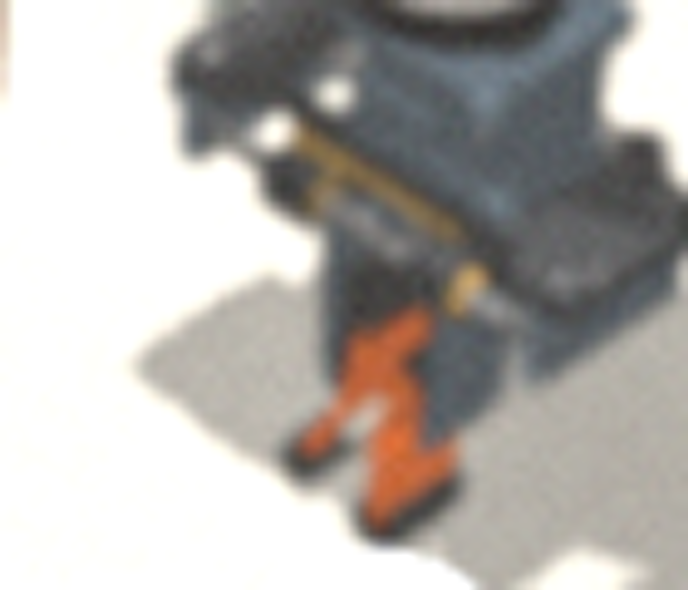

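View pics/w10.png

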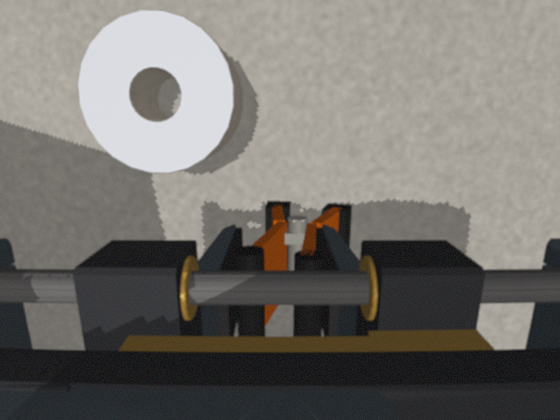

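Call:
servo_tool(
  moves=[
    {"grip": 0.61, "slide": [0, 0, 20], "yaw": 0},
    {"grip": 0.61, "slide": [0, 0, 55], "yaw": 5},
    {"grip": 0.61, "slide": [10, 10, 95], "yaw": 10},
    {"grip": 0.61, "slide": [20, 20, 130], "yaw": 15},
    {"grip": 0.61, "slide": [30, 30, 165], "yaw": 20},
  ],
)

```text
t: 7.05
tcp_pos: [0.458, -0.1041, 0.2202]
tcp_rot: [-1.57, 0.012, -0.131]
force: [0.4, -0.8, -1.6]
finger_gap: 0.0353
```

Call:
servo_tool(
  moves=[
    {"grip": 0.61, "slide": [5, 10, 35], "yaw": 0},
    {"grip": 0.61, "slide": [12, 40, 60], "yaw": 0},
    {"grip": 0.61, "slide": [19, 70, 65], "yaw": 0},
    {"grip": 0.61, "slide": [26, 100, 65], "yaw": 0},
    {"grip": 0.61, "slide": [26, 120, 65], "yaw": 0},
  ],
)

```text
t: 7.47
tcp_pos: [0.4841, 0.018, 0.2854]
tcp_rot: [-1.57, 0.012, -0.131]
force: [0.1, -0.4, -1.0]
finger_gap: 0.0356
```

```bash
python3 look.py 11 150,310,200,380
python3 - <<'E'
from h import *
p=cams.camera_params('wrist'); print(p['origin'],p['attitude'])
E
```

```text
{'t': np.float64(7.4667), 'tcp_pos': array([0.4841, 0.018 , 0.2854]), 'tcp_rot': array([-1.5698,  0.012 , -0.131 ]), 'force': array([ 0.1312, -0.4267, -0.9912]), 'finger_gap': np.float64(0.0356)}
[0.49493545 0.0852599  0.46425972] [-0.2449729   0.01359204 -0.12863059]
```

View pics/s11c.png

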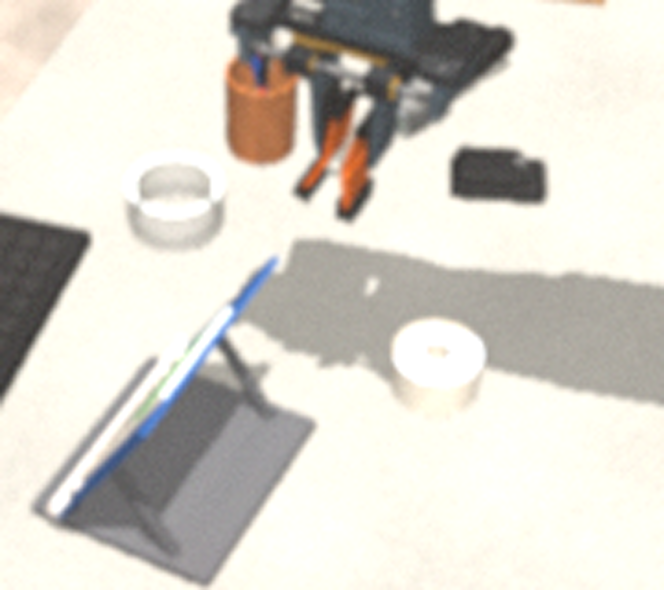

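View pics/w11.png

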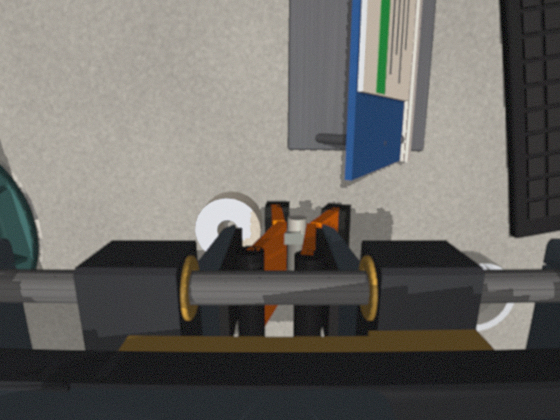

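Run:
```python
from h import *
im=cv2.imread('pics/w11.png')
cv2.imwrite('pics/w11c.png',cv2.resize(im[0:195,280:440],None,fx=4,fy=3,interpolation=cv2.INTER_CUBIC))
cv2.imwrite('pics/w11d.png',cv2.resize(im[190:345,180:380],None,fx=4,fy=3.8,interpolation=cv2.INTER_CUBIC))
for v in (10,40,70,80,110,140,160,172): print(v,[tuple(im[v,u][::-1]) for u in range(342,364,2)])
```

```text
10 [(np.uint8(109), np.uint8(105), np.uint8(112)), (np.uint8(103), np.uint8(103), np.uint8(105)), (np.uint8(105), np.uint8(105), np.uint8(107)), (np.uint8(82), np.uint8(80), np.uint8(82)), (np.uint8(72), np.uint8(71), np.uint8(76)), (np.uint8(49), np.uint8(80), np.uint8(127)), (np.uint8(47), np.uint8(91), np.uint8(146)), (np.uint8(50), np.uint8(89), np.uint8(147)), (np.uint8(48), np.uint8(85), np.uint8(141)), (np.uint8(94), np.uint8(106), np.uint8(133)), (np.uint8(216), np.uint8(220), np.uint8(221))]
40 [(np.uint8(110), np.uint8(109), np.uint8(113)), (np.uint8(110), np.uint8(109), np.uint8(112)), (np.uint8(87), np.uint8(86), np.uint8(87)), (np.uint8(73), np.uint8(72), np.uint8(73)), (np.uint8(66), np.uint8(80), np.uint8(107)), (np.uint8(54), np.uint8(93), np.uint8(148)), (np.uint8(53), np.uint8(94), np.uint8(147)), (np.uint8(45), np.uint8(90), np.uint8(146)), (np.uint8(56), np.uint8(82), np.uint8(126)), (np.uint8(182), np.uint8(189), np.uint8(198)), (np.uint8(223), np.uint8(225), np.uint8(225))]
70 [(np.uint8(111), np.uint8(109), np.uint8(113)), (np.uint8(98), np.uint8(97), np.uint8(
[... 2228 characters left out ...]
 np.uint8(102)), (np.uint8(33), np.uint8(62), np.uint8(101)), (np.uint8(39), np.uint8(67), np.uint8(104)), (np.uint8(44), np.uint8(67), np.uint8(106)), (np.uint8(36), np.uint8(64), np.uint8(102))]
172 [(np.uint8(116), np.uint8(113), np.uint8(107)), (np.uint8(103), np.uint8(106), np.uint8(122)), (np.uint8(51), np.uint8(90), np.uint8(146)), (np.uint8(51), np.uint8(91), np.uint8(147)), (np.uint8(52), np.uint8(91), np.uint8(146)), (np.uint8(41), np.uint8(73), np.uint8(120)), (np.uint8(40), np.uint8(67), np.uint8(105)), (np.uint8(40), np.uint8(68), np.uint8(107)), (np.uint8(40), np.uint8(66), np.uint8(103)), (np.uint8(40), np.uint8(66), np.uint8(106)), (np.uint8(36), np.uint8(64), np.uint8(103))]
```

View pics/w11c.png

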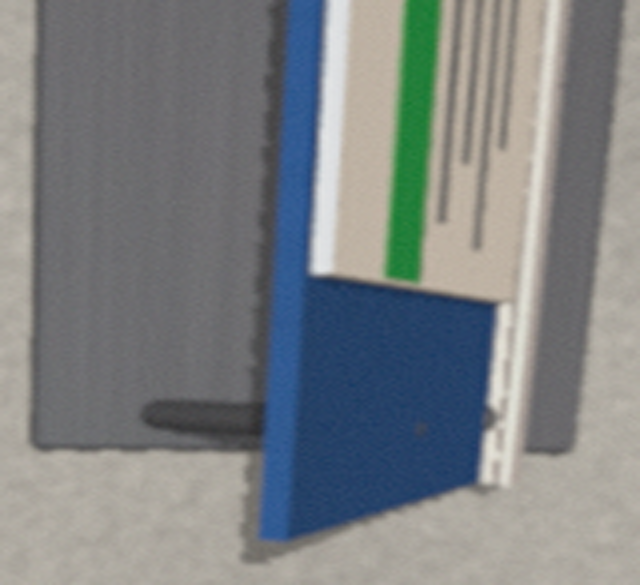

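View pics/w11d.png

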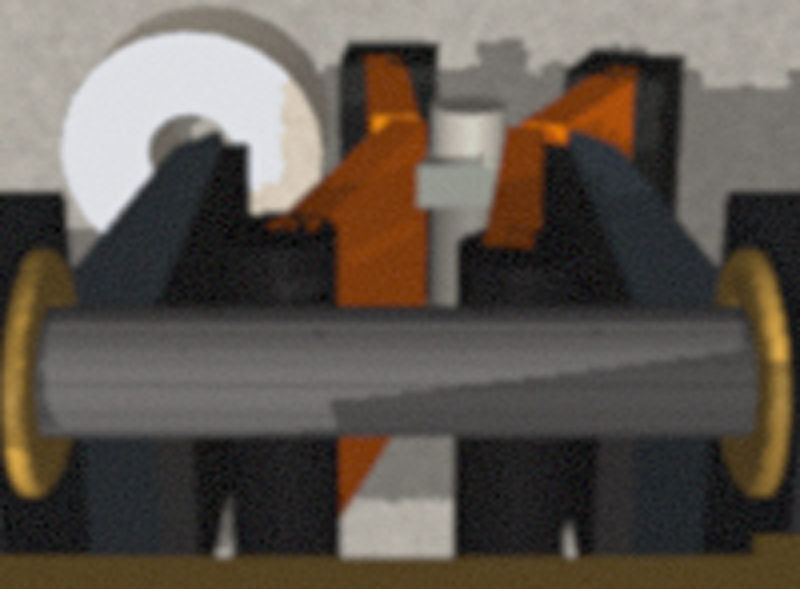

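Run:
```python
from h import *
p=cams.camera_params('wrist'); o=get_obs(); T=Rot.from_euler('xyz',o['tcp_rot']).as_matrix()
for n,u,v,z in [('f',355.5,110,.1752),('f',352.5,165,.1752),('b',345.5,160,.1722),('b',351.5,10,.1722),('end',346,179,.172),('cardcorner_back',357.5,92,.1718),('cardfronttop',363,91.5,.1738)]:
    X=onz(p,u,v,z); print(n,X.round(4),'tool',(T.T@(X-o['tcp_pos'])).round(4))
```

```text
f [0.5506 0.0842 0.1752] tool [0.0598 0.1086 0.0741]
f [0.5448 0.0422 0.1752] tool [0.0595 0.1086 0.0317]
b [0.54   0.0464 0.1722] tool [0.0543 0.1116 0.0353]
b [0.5544 0.1562 0.1722] tool [0.0544 0.1117 0.146 ]
end [0.5392 0.031  0.172 ] tool [0.0554 0.1118 0.0199]
cardcorner_back [0.5539 0.0974 0.1718] tool [0.0615 0.112  0.0877]
cardfronttop [0.5577 0.0972 0.1738] tool [0.0652 0.1099 0.0879]
```

Run:
```python
from h import *
o=get_obs(); print(o['tcp_pos'].round(4),o['tcp_rot'].round(4),o['t'])
p=cams.camera_params('wrist'); print(p['origin'].round(4))
```

```text
[0.4832 0.0181 0.2846] [-1.57    0.0137 -0.1288] 7.5667
[0.4949 0.0853 0.4643]
```

Call:
servo_tool(
  moves=[
    {"grip": 0.61, "slide": [13, 36, 0], "yaw": 0},
    {"grip": 0.61, "slide": [26, 72, 0], "yaw": 0},
    {"grip": 0.61, "slide": [39, 106, 0], "yaw": 0},
    {"grip": 0.61, "slide": [52, 140, -10], "yaw": 0},
    {"grip": 0.61, "slide": [53, 140, -25], "yaw": 0},
  ],
)

```text
t: 7.98
tcp_pos: [0.538, 0.1618, 0.2599]
tcp_rot: [-1.569, 0.012, -0.127]
force: [-0.2, -0.3, -0.6]
finger_gap: 0.0357
```

```bash
python3 look.py 12 170,290,200,330;python3 - <<'E'
from h import *
im=cv2.imread('pics/w12.png');a=np.clip(im[100:350,180:420].astype(float)*2,0,255).astype(np.uint8)
cv2.imwrite('pics/w12d.png',cv2.resize(a,None,fx=2.4,fy=2.4,interpolation=cv2.INTER_CUBIC))
o=get_obs(); print(o['tcp_pos'].round(4),o['tcp_rot'].round(4),o['t'])
E
```

```text
{'t': np.float64(7.9833), 'tcp_pos': array([0.538 , 0.1618, 0.2599]), 'tcp_rot': array([-1.5685,  0.012 , -0.1267]), 'force': array([-0.1583, -0.2895, -0.6012]), 'finger_gap': np.float64(0.0357)}
[0.5347 0.1581 0.2567] [-1.5719  0.0183 -0.1272] 8.0833
```

View pics/s12c.png

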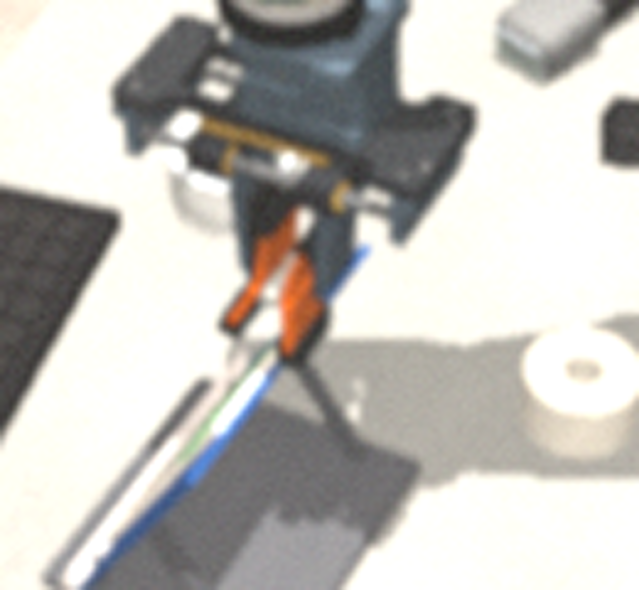

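View pics/w12.png

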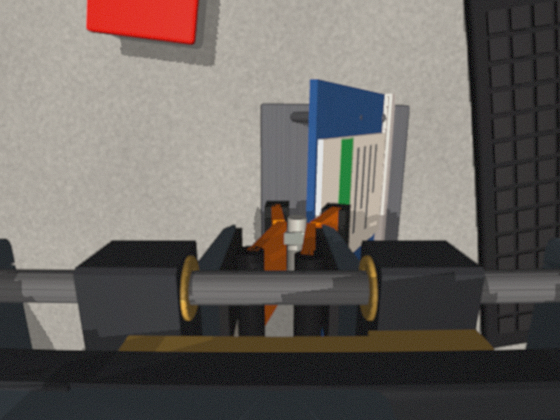

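View pics/w12d.png

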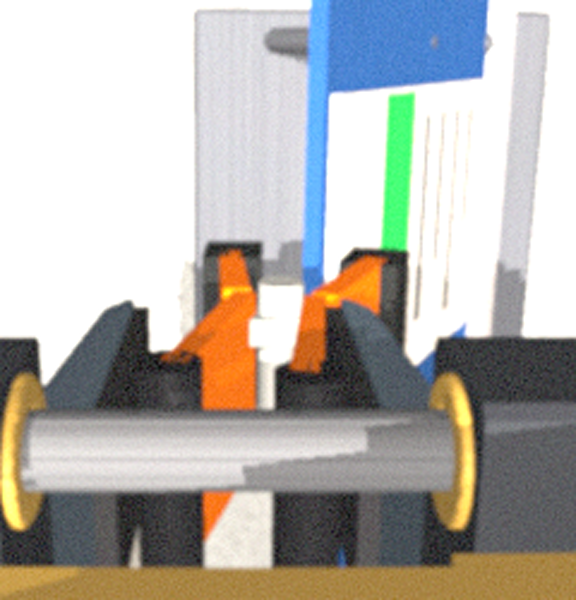

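```bash
cat >> h.py <<'E'
def toolcam(o=None):
    o=get_obs(); p=dict(cams.camera_params('wrist')); T=Rot.from_euler('xyz',o['tcp_rot']).as_matrix()
    R=Rot.from_euler('xyz',p['attitude']).as_matrix()
    p['origin']=T.T@(np.array(p['origin'])-o['tcp_pos']); p['attitude']=Rot.from_matrix(T.T@R).as_euler('xyz'); return p
def onax(p,u,v,ax,val):
    o,d=ray(p,u,v); return o+d*(val-o[ax])/d[ax]
E
python3 - <<'E'
from h import *
p=toolcam(); print(p['origin'].round(4))
im=cv2.imread('pics/w12.png')
for v in (100,120,130,150,170,190): print(v,[int(x) for x in im[v,304:326,0]])
a=.2599-.1752
for n,u,v,A in [('f',317,130,a),('f',317.5,100,a),('b',309,130,a+.003),('b',308,180,a+.003),('cardcorner',318,139,a+.0034)]:
    print(n,(onax(p,u,v,1,A)*1e3).round(1))
print('pin',(onax(p,297,219,2,.016)*1e3).round(1),'bars',(onax(p,251.5,252,2,.016)*1e3).round(1),(onax(p,307.5,254,2,.016)*1e3).round(1))
E
```

```text
[ 0.0006 -0.1797  0.0682]
100 [158, 160, 164, 160, 159, 152, 147, 148, 147, 144, 144, 144, 137, 117, 109, 103, 107, 108, 108, 103, 104, 106]
120 [59, 63, 56, 70, 103, 134, 148, 145, 142, 148, 146, 141, 121, 106, 100, 105, 106, 106, 108, 109, 104, 108]
130 [110, 112, 113, 121, 132, 143, 148, 147, 149, 149, 145, 142, 120, 106, 102, 104, 102, 105, 105, 104, 108, 105]
150 [113, 113, 113, 126, 142, 145, 147, 145, 146, 146, 140, 124, 116, 162, 219, 229, 227, 227, 218, 189, 164, 168]
170 [114, 115, 126, 140, 144, 150, 151, 150, 150, 149, 134, 120, 143, 201, 226, 228, 227, 222, 194, 169, 164, 168]
190 [117, 121, 130, 147, 149, 150, 148, 149, 146, 145, 119, 133, 184, 223, 228, 228, 223, 203, 177, 164, 169, 164]
f [28.  84.7 59.6]
f [27.9 84.7 80.3]
b [22.6 87.7 59.5]
b [22.6 87.7 23.1]
cardcorner [29.3 88.1 53.1]
pin [10.4  5.8 16. ] bars [-10.2 -42.9  16. ] [ 12.  -45.1  16. ]
```

Call:
servo_tool(
  moves=[
    {"grip": 0.61, "slide": [5, 4, -8], "yaw": 0},
    {"grip": 0.61, "slide": [8, 4, -16], "yaw": 0},
    {"grip": 0.61, "slide": [8, 4, -22], "yaw": 0},
    {"grip": 0.61, "slide": [9, 4, -26], "yaw": 0},
    {"grip": 0.61, "slide": [9, 4, -26], "yaw": 0},
  ],
)

```text
t: 8.5
tcp_pos: [0.5434, 0.1614, 0.2298]
tcp_rot: [-1.572, 0.019, -0.128]
force: [-0.6, -0.0, -0.7]
finger_gap: 0.0358
```

```bash
python3 look.py 13 170,290,200,330;python3 - <<'E'
from h import *
im=cv2.imread('pics/w13.png');a=np.clip(im[100:350,180:420].astype(float)*2,0,255).astype(np.uint8)
cv2.imwrite('pics/w13d.png',cv2.resize(a,None,fx=2.4,fy=2.4,interpolation=cv2.INTER_CUBIC))
im=cv2.imread('pics/s13.png');a=np.clip(im[190:260,240:290].astype(float)*1.4,0,255).astype(np.uint8)
cv2.imwrite('pics/s13d.png',cv2.resize(a,None,fx=8,fy=8,interpolation=cv2.INTER_CUBIC))
o=get_obs(); print(o['tcp_pos'].round(4),o['tcp_rot'].round(4),o['t'])
E
```

```text
{'t': np.float64(8.5), 'tcp_pos': array([0.5434, 0.1614, 0.2298]), 'tcp_rot': array([-1.5724,  0.0194, -0.128 ]), 'force': array([-0.6467, -0.005 , -0.719 ]), 'finger_gap': np.float64(0.0358)}
[0.5437 0.1618 0.2308] [-1.5719  0.0183 -0.1278] 8.6
```

View pics/s13d.png

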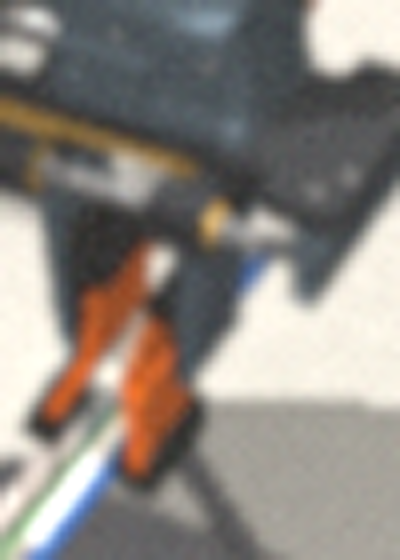

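View pics/w13d.png

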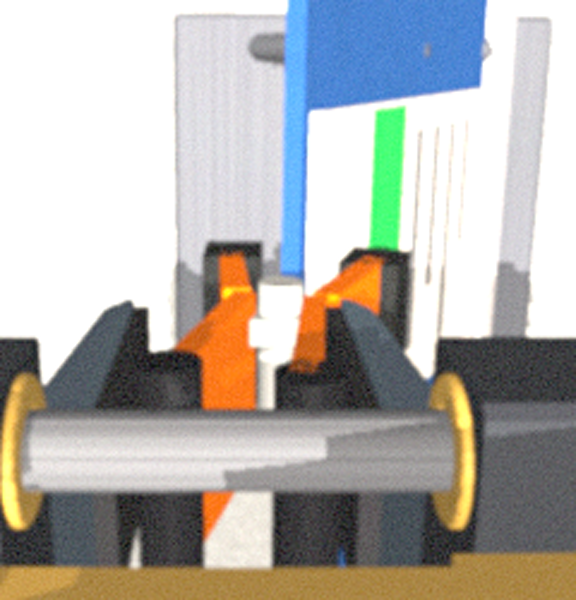

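Run:
```python
from h import *
p=toolcam(); a=.2298-.1752
for n,u,v,A in [('f',308,140,a),('b',300.5,140,a+.003),('cardcorner',309,145,a+.0034)]:
    print(n,(onax(p,u,v,1,A)*1e3).round(1))
# pads' far bottom/visible corners at z=.016: left pad outer-left top corner, right
for n,u,v in [('Lpad L',180+204/2.4,100+243/2.4),('Lpad R',180+262/2.4,100+243/2.4),('Rpad L',180+342/2.4,100+258/2.4),('Rpad R',180+408/2.4,100+252/2.4)]:
    print(n,(onax(p,u,v,2,.016)*1e3).round(1),(onax(p,u,v,2,.0175)*1e3).round(1))
```

```text
f [19.4 54.6 54.4]
b [14.8 57.6 54.2]
cardcorner [20.3 58.  51. ]
Lpad L [-8.  47.9 16. ] [-7.8 41.4 17.5]
Lpad R [ 7.5 47.9 16. ] [ 7.3 41.4 17.5]
Rpad L [26.9 31.2 16. ] [26.2 25.2 17.5]
Rpad R [44.6 37.6 16. ] [43.4 31.4 17.5]
```

Call:
servo_tool(
  moves=[
    {"grip": 0.61, "slide": [2, 0, -7], "yaw": 0},
    {"grip": 0.61, "slide": [3, 0, -14], "yaw": 0},
    {"grip": 0.61, "slide": [5, -1, -20], "yaw": 0},
    {"grip": 0.61, "slide": [6, -1, -26], "yaw": 0},
    {"grip": 0.61, "slide": [7, -1, -30], "yaw": 0},
  ],
)

```text
t: 9.02
tcp_pos: [0.5505, 0.1606, 0.1997]
tcp_rot: [-1.572, 0.019, -0.128]
force: [0.0, 0.0, -1.4]
finger_gap: 0.0356
```

```bash
python3 look.py 14 170,290,200,330;python3 - <<'E'
from h import *
im=cv2.imread('pics/w14.png');a=np.clip(im[100:350,180:420].astype(float)*2,0,255).astype(np.uint8)
cv2.imwrite('pics/w14d.png',cv2.resize(a,None,fx=2.4,fy=2.4,interpolation=cv2.INTER_CUBIC))
im=cv2.imread('pics/s14.png');a=np.clip(im[190:260,240:290].astype(float)*1.4,0,255).astype(np.uint8)
cv2.imwrite('pics/s14d.png',cv2.resize(a,None,fx=8,fy=8,interpolation=cv2.INTER_CUBIC))
o=get_obs(); print(o['tcp_pos'].round(4),o['tcp_rot'].round(4),o['force'].round(1),o['t'])
E
```

```text
{'t': np.float64(9.0167), 'tcp_pos': array([0.5505, 0.1606, 0.1997]), 'tcp_rot': array([-1.5723,  0.0192, -0.1277]), 'force': array([ 0.042 ,  0.0368, -1.4174]), 'finger_gap': np.float64(0.0356)}
[0.5504 0.1607 0.1998] [-1.5724  0.0196 -0.1277] [0.2 0.4 0. ] 9.1167
```

View pics/s14d.png

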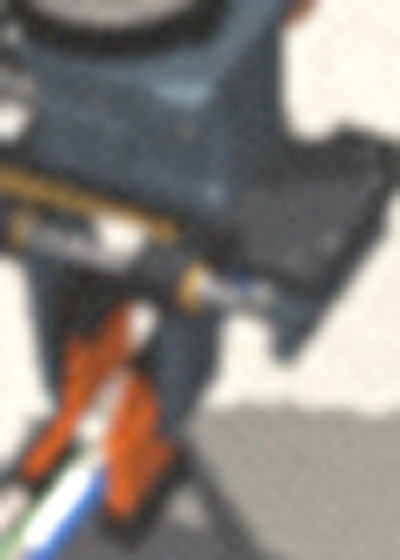

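View pics/w14d.png

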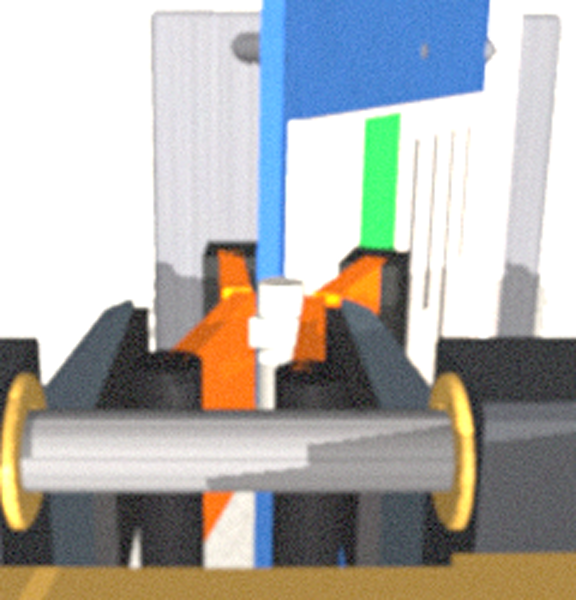

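Call:
servo_tool(
  moves=[
    {"grip": 0.61, "slide": [1, 0, -3], "yaw": 0},
    {"grip": 0.61, "slide": [2, 0, -5], "yaw": 0},
    {"grip": 0.61, "slide": [3, 0, -8], "yaw": 0},
    {"grip": 0.61, "slide": [3, 0, -8], "yaw": 0},
  ],
)

```text
t: 9.45
tcp_pos: [0.5531, 0.1607, 0.1914]
tcp_rot: [-1.573, 0.021, -0.128]
force: [-2.3, 1.7, -1.7]
finger_gap: 0.0356
```

```bash
python3 look.py 15 170,290,200,330;python3 - <<'E'
from h import *
im=cv2.imread('pics/w15.png');a=np.clip(im[100:350,180:420].astype(float)*2,0,255).astype(np.uint8)
cv2.imwrite('pics/w15d.png',cv2.resize(a,None,fx=2.4,fy=2.4,interpolation=cv2.INTER_CUBIC))
o=get_obs(); print(o['tcp_pos'].round(4),o['tcp_rot'].round(4),o['force'].round(1),o['t'])
E
```

```text
{'t': np.float64(9.45), 'tcp_pos': array([0.5531, 0.1607, 0.1914]), 'tcp_rot': array([-1.5726,  0.0207, -0.1279]), 'force': array([-2.2529,  1.7476, -1.6924]), 'finger_gap': np.float64(0.0356)}
[0.5531 0.1606 0.1916] [-1.5726  0.0203 -0.1277] [-1.9  0.5 -1.9] 9.55
```

View pics/w15d.png

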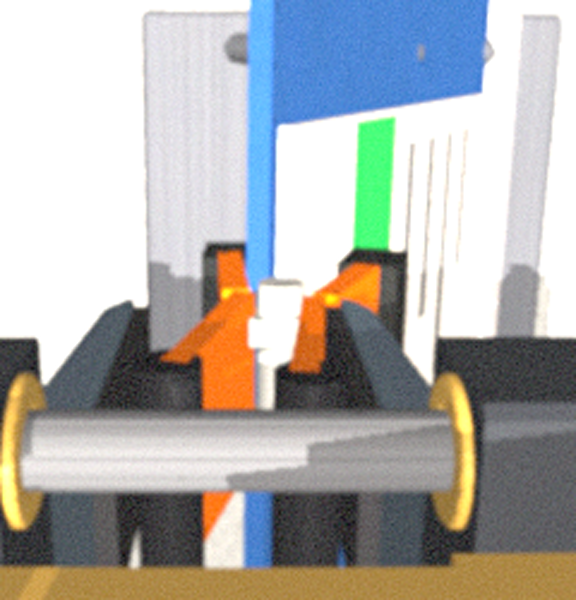

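Call:
servo_tool(
  moves=[
    {"grip": 0.58, "slide": [0, 0, 0], "yaw": 0},
    {"grip": 0.55, "slide": [0, 0, 0], "yaw": 0},
    {"grip": 0.52, "slide": [0, 0, 0], "yaw": 0},
    {"grip": 0.5, "slide": [0, 0, 0], "yaw": 0},
    {"grip": 0.48, "slide": [0, 0, 0], "yaw": 0},
  ],
)

```text
t: 9.97
tcp_pos: [0.553, 0.1606, 0.1916]
tcp_rot: [-1.573, 0.02, -0.128]
force: [-4.7, 0.3, -2.2]
finger_gap: 0.0473
```

```bash
python3 look.py 16 170,290,200,330;python3 - <<'E'
from h import *
im=cv2.imread('pics/w16.png');a=np.clip(im[100:350,180:420].astype(float)*2,0,255).astype(np.uint8)
cv2.imwrite('pics/w16d.png',cv2.resize(a,None,fx=2.4,fy=2.4,interpolation=cv2.INTER_CUBIC))
E
```

```text
{'t': np.float64(9.9667), 'tcp_pos': array([0.553 , 0.1606, 0.1916]), 'tcp_rot': array([-1.5726,  0.0203, -0.1278]), 'force': array([-4.6743,  0.2638, -2.2224]), 'finger_gap': np.float64(0.0473)}
```

View pics/w16d.png

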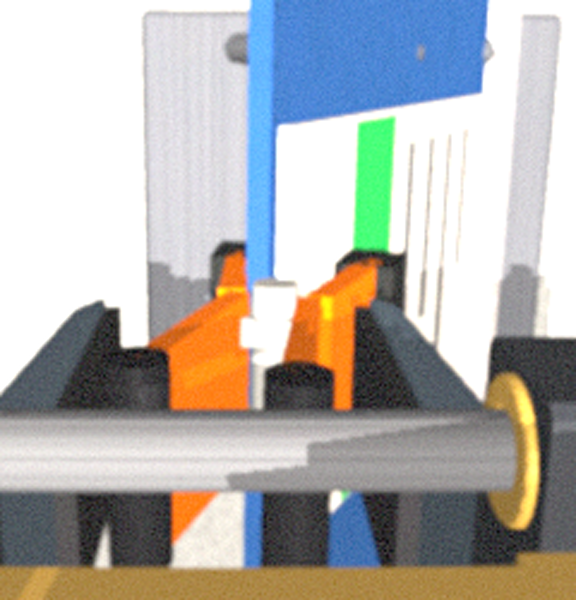

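View pics/s16c.png

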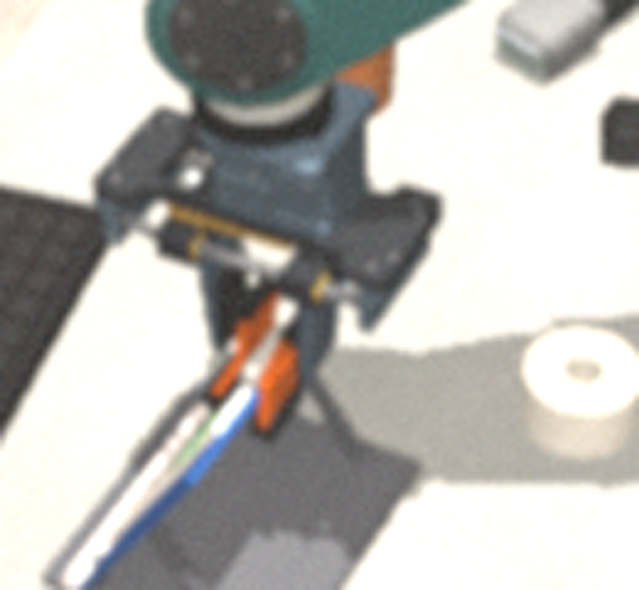

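Call:
servo_tool(
  moves=[
    {"grip": 0.44, "slide": [0, 0, 0], "yaw": 0},
    {"grip": 0.4, "slide": [0, 0, 0], "yaw": 0},
    {"grip": 0.36, "slide": [0, 0, 0], "yaw": 0},
    {"grip": 0.3, "slide": [0, 0, 0], "yaw": 0},
    {"grip": 0.25, "slide": [0, 0, 0], "yaw": 0},
  ],
)

```text
t: 10.48
tcp_pos: [0.5532, 0.1607, 0.1917]
tcp_rot: [-1.573, 0.02, -0.128]
force: [-1.8, -0.3, -1.7]
finger_gap: 0.0668
```

```bash
python3 look.py 17 170,290,200,330;python3 - <<'E'
from h import *
im=cv2.imread('pics/w17.png');a=np.clip(im[100:350,160:440].astype(float)*2,0,255).astype(np.uint8)
cv2.imwrite('pics/w17d.png',cv2.resize(a,None,fx=2.4,fy=2.4,interpolation=cv2.INTER_CUBIC))
im=cv2.imread('pics/s17.png');a=np.clip(im[200:270,230:290].astype(float)*1.4,0,255).astype(np.uint8)
cv2.imwrite('pics/s17d.png',cv2.resize(a,None,fx=8,fy=8,interpolation=cv2.INTER_CUBIC))
E
```

```text
{'t': np.float64(10.4833), 'tcp_pos': array([0.5532, 0.1607, 0.1917]), 'tcp_rot': array([-1.5725,  0.02  , -0.1277]), 'force': array([-1.766 , -0.312 , -1.6615]), 'finger_gap': np.float64(0.0668)}
```

View pics/w17d.png

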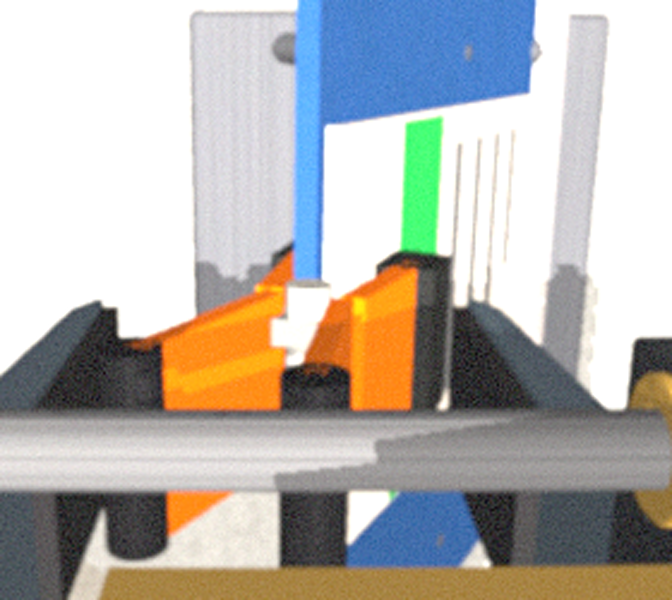

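View pics/s17d.png

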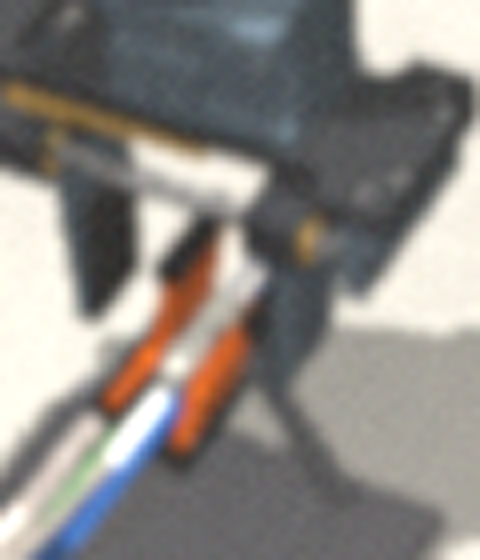

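Call:
servo_tool(
  moves=[
    {"grip": 0.0, "slide": [0, 0, 0], "yaw": 0},
    {"grip": 0.0, "slide": [0, 0, 0], "yaw": 0},
    {"grip": 0.0, "slide": [0, 0, 0], "yaw": 0},
    {"grip": 0.0, "slide": [0, 0, 0], "yaw": 0},
    {"grip": 0.0, "slide": [0, 0, 0], "yaw": 0},
  ],
)

```text
t: 11.0
tcp_pos: [0.5533, 0.1607, 0.1918]
tcp_rot: [-1.572, 0.02, -0.128]
force: [-0.8, -0.3, -0.1]
finger_gap: 0.0911
```

```bash
python3 look.py 18 170,290,200,330;python3 - <<'E'
from h import *
im=cv2.imread('pics/w18.png');a=np.clip(im[100:350,140:440].astype(float)*2,0,255).astype(np.uint8)
cv2.imwrite('pics/w18d.png',cv2.resize(a,None,fx=2.4,fy=2.4,interpolation=cv2.INTER_CUBIC))
E
```

```text
{'t': np.float64(11.0), 'tcp_pos': array([0.5533, 0.1607, 0.1918]), 'tcp_rot': array([-1.5724,  0.0197, -0.1277]), 'force': array([-0.8381, -0.3038, -0.1375]), 'finger_gap': np.float64(0.0911)}
```

View pics/w18d.png

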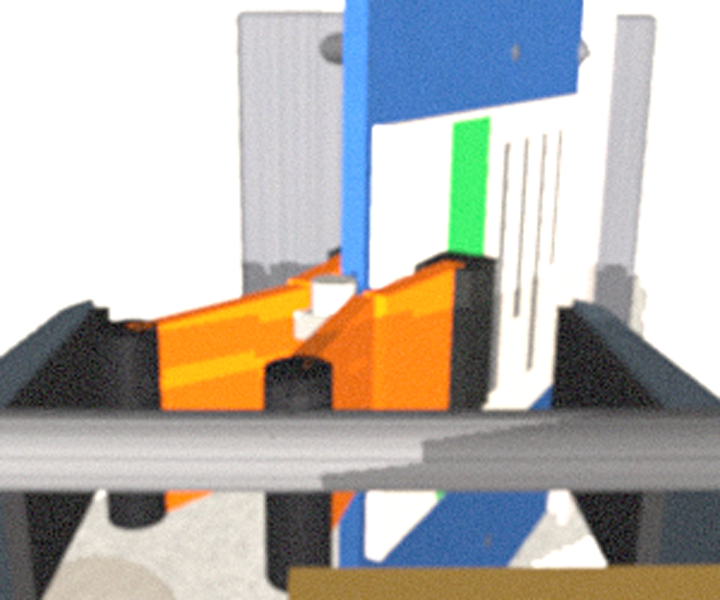

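Call:
servo_tool(
  moves=[
    {"grip": 0.0, "slide": [-4, 0, 0], "yaw": 0},
    {"grip": 0.0, "slide": [-8, 1, 0], "yaw": 0},
    {"grip": 0.0, "slide": [-8, 1, 10], "yaw": 0},
    {"grip": 0.0, "slide": [-8, 1, 30], "yaw": 0},
    {"grip": 0.0, "slide": [-8, 1, 60], "yaw": 0},
  ],
)

```text
t: 11.52
tcp_pos: [0.5439, 0.1614, 0.2512]
tcp_rot: [-1.574, 0.023, -0.128]
force: [-0.5, -0.9, 0.6]
finger_gap: 0.0909
```

Call:
servo_tool(
  moves=[
    {"grip": 0.0, "slide": [0, 0, 40], "yaw": 0},
    {"grip": 0.0, "slide": [0, -10, 70], "yaw": 0},
    {"grip": 0.0, "slide": [-5, -40, 90], "yaw": 0},
    {"grip": 0.0, "slide": [-5, -70, 90], "yaw": 0},
    {"grip": 0.0, "slide": [-5, -90, 90], "yaw": 0},
  ],
)

```text
t: 11.93
tcp_pos: [0.5391, 0.0699, 0.3438]
tcp_rot: [-1.573, 0.019, -0.127]
force: [-0.4, -0.0, -0.2]
finger_gap: 0.091
```

```bash
python3 look.py 19 190,310,190,320
python3 - <<'E'
from h import *
im=save('top','top19.png');
cv2.imwrite('pics/t19.png',cv2.resize(im[150:250,155:285,::-1],None,fx=6,fy=6,interpolation=cv2.INTER_CUBIC))
E
```

```text
{'t': np.float64(11.9333), 'tcp_pos': array([0.5391, 0.0699, 0.3438]), 'tcp_rot': array([-1.5733,  0.0195, -0.1273]), 'force': array([-0.4207, -0.0445, -0.2381]), 'finger_gap': np.float64(0.091)}
```

View pics/w19.png

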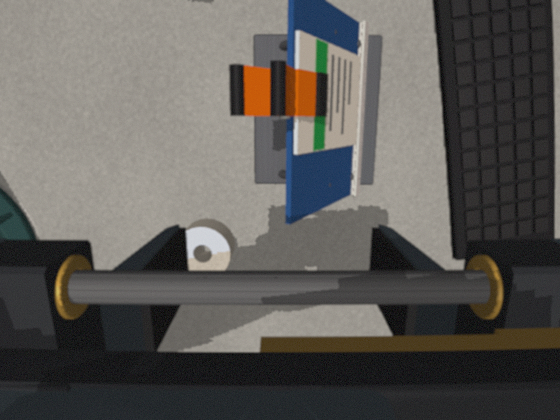

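View pics/s19c.png

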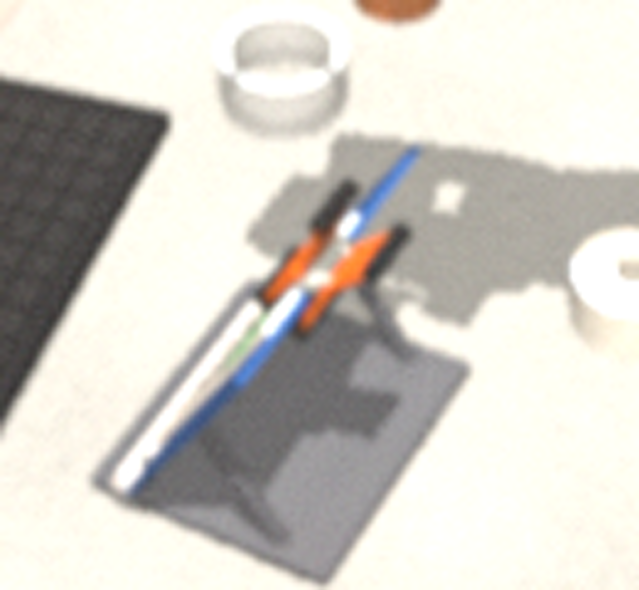

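View pics/top19.png

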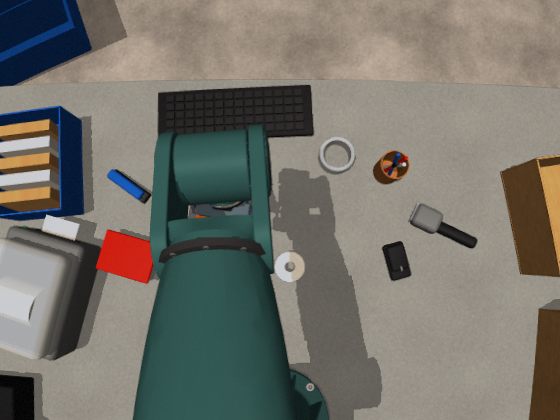

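Run:
```python
from h import *
im=cv2.imread('pics/w19.png');a=im[0:230,220:390]
cv2.imwrite('pics/w19c.png',cv2.resize(a,None,fx=3.4,fy=2.6*1.0,interpolation=cv2.INTER_CUBIC))
p=cams.camera_params('wrist')
c=onz(p,297,153,.1718); d=onz(p,299,31,.1718); print(c.round(4),d.round(4),np.linalg.norm(c-d))
# clip pad front face ends: (322,72)-(322,115) near height z~.16
e=onz(p,278,61,.195);f=onz(p,278,115,.195); print(e.round(4),f.round(4))
print(get_obs()['t'])
```

```text
[0.5578 0.1032 0.1718] [0.5724 0.2106 0.1718] 0.10845057006780064
[0.5507 0.1846 0.195 ] [0.5449 0.1404 0.195 ]
12.0833
```

View pics/w19c.png

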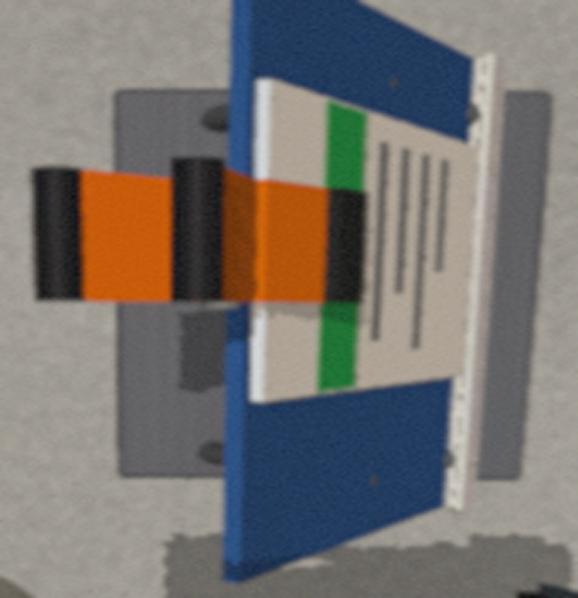

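Run:
```python
from h import *
im=save('wrist','w20.png'); p=cams.camera_params('wrist'); print(get_obs()['tcp_pos'],get_obs()['t'])
cv2.imwrite('pics/w20c.png',cv2.resize(im[0:230,220:390,::-1],None,fx=3.4,fy=2.6,interpolation=cv2.INTER_CUBIC))
im1=cv2.imread('pics/w11.png')
```

```text
[0.53887648 0.07127499 0.34183514] 12.1333
```

View pics/w20c.png

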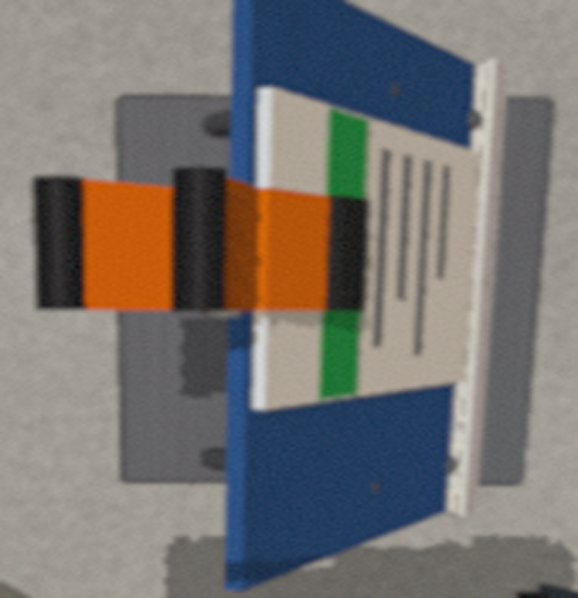

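Run:
```python
from h import *
p=cams.camera_params('wrist')
c=onz(p,294.7,157.3,.1718);d=onz(p,295.9,33.8,.1718);b=onz(p,291.5,226,.1745)
g1=onz(p,220+50/1e9+ (37/3.4),309/2.6,.2);
print(c.round(4),d.round(4),b.round(4),np.linalg.norm(c-b),np.linalg.norm(c-d))
u=220+222/3.4
e=onz(p,u,168/2.6,.205);f=onz(p,u,309/2.6,.205);m=(e+f)/2;cm=(c+d)/2
t=(d-c)/np.linalg.norm(d-c);print('clip-card centre along edge mm',1e3*(m-cm)@t,np.linalg.norm(e-f))
# pad lower end on card front
q=onz(p,220+365/3.4,250/2.6,.145);print(q)
```

```text
[0.5551 0.1002 0.1718] [0.5692 0.2094 0.1718] [0.5439 0.0332 0.1745] 0.06796368032101434 0.11012570027780791
clip-card centre along edge mm 2.7794700359346654 0.04351999749193565
[0.59457602 0.15336825 0.145     ]
```

```bash
python3 -c "
from h import *
print(workorder.close_job()); print(get_obs()['t'])"
```

```text
the job is handed in; nothing more can be done
None
the job is handed in; nothing more can be done
```

The clip is on the board's top edge, with its jaws pinching card and board together. I let go, moved the arm clear and handed the job in at about 12.1 s of the 38 s allowed.

**Last checks (wrist and side pictures):**
- **Clip:** it lies in line with the board, about 3 mm from the card's middle. The front pad is wholly on the card, down at the green band. I estimated the depth at about 35 mm below the board's edge just before release, and did not measure it again afterwards.
- **Card:** it still lies flat down to the ledge. Its corner is 68 mm from the board's end, against about 67 mm before, which is within measuring error.
- **Other objects:** everything visible in the last top picture is where it stood at the start. The arm hid the board in that view, so I checked the board only in the wrist and side pictures.
- **Forces:** the tool force read close to zero at the end, and it stayed below about 8 N in every reading I took.

**What went wrong or disagreed:**
- **First grasp missed:** the fingers shut above the clip's bars without touching it. The pictures put the fingertips about 11 mm behind the reported TCP, not 19 mm ahead of it, so I lowered the tool by about 34 mm and pinched again.
- **Clip tilted the wrong way in the grip:** I dragged its jaws along the table, about 12 cm in all, until it leaned about 12° towards the board's slope. It turned the rest of the way by itself when it closed.

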